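# Stock the cap-welding station with cans and caps

### The arm

A 6-joint arm with a two-finger parallel gripper is mounted at the origin on the work surface. World frame = base frame: x ahead of the robot, y to its left, z up, the work surface at z = 0. Lengths are in m, angles in rad, forces in N, time in s.
With the tool pointing down it reaches from about 0.225 to 0.875 m from the base axis. Payload 3.4 kg.
Tool frame: the origin (TCP) lies on the centre line of the jaws, within the pads' length; the fingertips stand 11 mm ahead of it and the grasp point (between the pads) lies 8 mm behind it; z points along the fingers, y is the line along which they close (so a half turn about z gives the same grasp; the last joint's range is limited). The gripper opens to 85 mm and grips with 20 to 120 N. Pads are 22 mm wide; open, the fingers measure 114 mm over their backs; the gripper's body (76 mm by 85 mm) begins 54 mm behind the grasp point. The pads swing forward as they close: fully open they stand 13 mm farther back than shut.
Start: joints at [1.034, 0.276, 1.505, -0, 1.361, -0.121], TCP at [0.232, 0.526, 0.217] pointing down, gripper open.
Joint ranges: [-2.89, 2.89], [-0.75, 2.08], [0.22, 2.7], [-1.18, 4.32], [0.11, 2.71], [-2.7, 2.7]. Speed limits (rad/s): [2.57, 2.57, 3.14, 3.14, 3.14, 3.14].

### API

Orientations are given as a unit quaternion [w, x, y, z].
In Python, from rig import manip, eyes, job gives the robot as it stands.
- The arm moves only by the tool drive_tool, never from a script. Its argument "rows" is a list of rows, each a list of 3 entries, a list of its own where there are three numbers: the turn, a rotation vector about the world's x, y, z in rad, then the shift along the world's x, y, z in cm, then the finger opening in cm, from 0 to 8.54. A call has 1 to 8 rows; each row shifts and turns the commanded pose from where the row before left it; what a row does not reach is not made up. A row lasts 1/8 s, in which the tool goes at most 62.5 mm and 10.7 degrees, less where a joint would pass 70% of its speed; a pose out of reach is approached as far as the arm can. A call is refused whole if a number of a shift passes 6.25 or a number of a turn 0.188, either way. A call with a gripper value outside its range is refused whole. The fingers move at their own pace and stop on an object; "force" is the grip in N (left out, the last holds). Time passes only in rows, so rows that do not move let the fingers close. It gives the time, the measured TCP pose, the force, the opening and the grip force at its end, in the units of the state.
- manip.get_state(): the state, without advancing time (a new reading comes with each control period).
- eyes.get_image(name): name is "side" or "top"; returns the picture (420x560x3 uint8, red, green, blue); there is no depth.
- eyes.get_calibration(name): a dict with "camera_matrix" (3x3 intrinsics, pixels), "view" (4x4, takes a point from world to camera coordinates). Camera axes: x right, y up, looking along -z (the intrinsics and any distortion apply to the point x, -y, -z); pixel columns grow to the right and rows downward; lengths in m; the calibration is good to about 2 mm. A picture is of the moment at which its call begins. get_calibration takes no time and is no camera call.
- job.sign_off(): hands the job in; it is judged then, once.
The state is a dict: "clock": time; "qpos": joint angles; "qd": joint speeds; "effort": joint torques, N m; "position": TCP position; "ee_rot": TCP orientation; "contact_force": force on the tool from outside, world axes, zero at the start; "moment": the same for the moment, N m; "width": finger opening in m; "gripper_force": force on a finger pad.
Only numpy, scipy, OpenCV 4.12 (cv2) and the standard library are available. Lean on these libraries where they do the work, as an engineer would, in place of code of your own. Each camera call takes 0.05 s, during which the arm holds its last target. There are 200 camera calls.

### The job

Get the station ready for the next batch: lay all the cell cans in the grooved cradle as a pyramid, three side by side in the grooves and the others saddled in the gaps above, every can's open end facing the blue press on the robot's left; and pour all the caps from the cup into the feeder bowl and stand the empty cup upright in the blue return tray. When cans and caps are all loaded, press the green start button fully down and let go. Leave the screwdriver and the aluminium block alone.

Things in the scene. Friction and masses are not known exactly. Their poses are not given: they have to be found in the camera images.
- cup_mid (a point): White plastic cup, straight cylinder 62 mm outside diameter, 75 mm high, wall 3 mm, about 70 g, standing on the bench with the caps inside. The point is at its centre, 37.5 mm above its foot; z is the cup's axis towards its mouth.
- feeder: Vibratory bowl feeder, fixed: blue round drive base with an open stainless bowl on top. Origin at the centre of its underside on the bench, z up. The bowl's inner floor is 70 mm and its rim 126 mm above the origin; the bowl is 166 mm wide inside at the rim and 126 mm at the floor. A small outlet chute sticks out at its +y side, below the rim, to 125 mm from the axis.
- cradle: Fixed aluminium cradle, 104 (x) by 45 mm (y), ridges 29 mm high; three V grooves along its y at x = -27, 0, 27 mm. Origin: centre of its underside, on the bench. A can in a groove has its axis at z = 33.9 mm; one saddled in a gap between two cans lies 22.2 mm higher than they (x = +-13.5 at 56.1 mm, x = 0 at 78.3 mm). Cans stick out 10 mm at each end. Its +y side, with a blue edge, faces the press.
- cradle_edge (a point): Middle of the cradle's blue edge: 22.5 mm along +y from the cradle's centre line, 33.9 mm above its underside.
- tray: Blue square return tray, fixed, for empty cups: 105 by 105 mm, walls 4 mm thick and 18 mm high, floor 4 mm thick. Origin at the centre of its underside on the bench, axes along its sides.
- start (a joint): Spring travel of the green start button: 0 m up, 0.006 m fully down, about 5 N to bottom; it springs back.
- start_top (a point): Centre of the top of the green start button (32 mm wide), which points up on a grey box 75 by 85 mm; 72 mm above the bench when up.
- driver_grip (a point): Bystander: a loose red screwdriver, 170 mm long; the point is on its handle.
- clampblock: Bystander: a loose aluminium block, 55 by 40 by 22 mm with a 14 mm dark stud 12 mm high on top; origin at the centre of its underside.
- can0_mid (a point): Cell can, a cylinder 26 mm in diameter and 65 mm long, 90 g, lying down: pale green sleeve, bare bright steel over the last 16 mm at its open end (black mouth). The point is at its centre; y runs along its axis towards the open end. May be absent (None).
- can1_mid (a point): Cell can, a cylinder 26 mm in diameter and 65 mm long, 90 g, lying down: pale green sleeve, bare bright steel over the last 16 mm at its open end (black mouth). The point is at its centre; y runs along its axis towards the open end. May be absent (None).
- can2_mid (a point): Cell can, a cylinder 26 mm in diameter and 65 mm long, 90 g, lying down: pale green sleeve, bare bright steel over the last 16 mm at its open end (black mouth). The point is at its centre; y runs along its axis towards the open end. May be absent (None).
- can3_mid (a point): Cell can, a cylinder 26 mm in diameter and 65 mm long, 90 g, lying down: pale green sleeve, bare bright steel over the last 16 mm at its open end (black mouth). The point is at its centre; y runs along its axis towards the open end. May be absent (None).
- can4_mid (a point): Cell can, a cylinder 26 mm in diameter and 65 mm long, 90 g, lying down: pale green sleeve, bare bright steel over the last 16 mm at its open end (black mouth). The point is at its centre; y runs along its axis towards the open end. May be absent (None).
- can5_mid (a point): Cell can, a cylinder 26 mm in diameter and 65 mm long, 90 g, lying down: pale green sleeve, bare bright steel over the last 16 mm at its open end (black mouth). The point is at its centre; y runs along its axis towards the open end. May be absent (None).
- cap0_mid (a point): Cell cap: orange flange 22 mm in diameter and 5 mm thick with a steel nub 14 mm in diameter and 4 mm high on it, 12 g; starts in the cup. The point is at its centre, half-way up its 9 mm. May be absent (None).
- cap1_mid (a point): Cell cap: orange flange 22 mm in diameter and 5 mm thick with a steel nub 14 mm in diameter and 4 mm high on it, 12 g; starts in the cup. The point is at its centre, half-way up its 9 mm. May be absent (None).
- cap2_mid (a point): Cell cap: orange flange 22 mm in diameter and 5 mm thick with a steel nub 14 mm in diameter and 4 mm high on it, 12 g; starts in the cup. The point is at its centre, half-way up its 9 mm. May be absent (None).
- cap3_mid (a point): Cell cap: orange flange 22 mm in diameter and 5 mm thick with a steel nub 14 mm in diameter and 4 mm high on it, 12 g; starts in the cup. The point is at its centre, half-way up its 9 mm. May be absent (None).
- cap4_mid (a point): Cell cap: orange flange 22 mm in diameter and 5 mm thick with a steel nub 14 mm in diameter and 4 mm high on it, 12 g; starts in the cup. The point is at its centre, half-way up its 9 mm. May be absent (None).
- cap5_mid (a point): Cell cap: orange flange 22 mm in diameter and 5 mm thick with a steel nub 14 mm in diameter and 4 mm high on it, 12 g; starts in the cup. The point is at its centre, half-way up its 9 mm. May be absent (None).
- cap6_mid (a point): Cell cap: orange flange 22 mm in diameter and 5 mm thick with a steel nub 14 mm in diameter and 4 mm high on it, 12 g; starts in the cup. The point is at its centre, half-way up its 9 mm. May be absent (None).
- cap7_mid (a point): Cell cap: orange flange 22 mm in diameter and 5 mm thick with a steel nub 14 mm in diameter and 4 mm high on it, 12 g; starts in the cup. The point is at its centre, half-way up its 9 mm. May be absent (None).
Not all that is in view belongs to the job. What is shaped like the part that bears can1_mid but orange is not meant.

How it is judged:
On the way, in this order (a step that is already met when the one before it is completed fails the run):
1. the cup is tipped over the feeder bowl (angle between cup_mid's own z axis and vertical above 1.2 rad and horizontal distance between cup_mid and feeder below 0.12 m and height (world z) of cup_mid above 0.1 m), for 0.05 s.
2. all caps are in the feeder bowl and all cans lie nested in the cradle, open ends to the press (((z of can0_mid in the frame of cradle between 0.0299 and 0.0379 m and x of can0_mid in the frame of cradle between -0.033 and 0.033 m) or (z of can0_mid in the frame of cradle between 0.0511 and 0.0611 m and x of can0_mid in the frame of cradle between -0.02 and 0.02 m) or (z of can0_mid in the frame of cradle between 0.0723 and 0.0843 m and x of can0_mid in the frame of cradle between -0.009 and 0.009 m)) and y of cradle_edge in the frame of can0_mid between 0.01 and 0.035 m and angle between the y axis of each of can0_mid, can1_mid, can2_mid, can3_mid, can4_mid, can5_mid and the y axis of cradle, either way round below 0.15 rad and ((z of can1_mid in the frame of cradle between 0.0299 and 0.0379 m and x of can1_mid in the frame of cradle between -0.033 and 0.033 m) or (z of can1_mid in the frame of cradle between 0.0511 and 0.0611 m and x of can1_mid in the frame of cradle between -0.02 and 0.02 m) or (z of can1_mid in the frame of cradle between 0.0723 and 0.0843 m and x of can1_mid in the frame of cradle between -0.009 and 0.009 m)) and y of cradle_edge in the frame of can1_mid between 0.01 and 0.035 m and ((z of can2_mid in the frame of cradle between 0.0299 and 0.0379 m and x of can2_mid in the frame of cradle between -0.033 and 0.033 m) or (z of can2_mid in the frame of cradle between 0.0511 and 0.0611 m and x of can2_mid in the frame of cradle between -0.02 and 0.02 m) or (z of can2_mid in the frame of cradle between 0.0723 and 0.0843 m and x of can2_mid in the frame of cradle between -0.009 and 0.009 m)) and y of cradle_edge in the frame of can2_mid between 0.01 and 0.035 m and ((z of can3_mid in the frame of cradle between 0.0299 and 0.0379 m and x of can3_mid in the frame of cradle between -0.033 and 0.033 m) or (z of can3_mid in the frame of cradle between 0.0511 and 0.0611 m and x of can3_mid in the frame of cradle between -0.02 and 0.02 m) or (z of can3_mid in the frame of cradle between 0.0723 and 0.0843 m and x of can3_mid in the frame of cradle between -0.009 and 0.009 m)) and y of cradle_edge in the frame of can3_mid between 0.01 and 0.035 m and ((z of can4_mid in the frame of cradle between 0.0299 and 0.0379 m and x of can4_mid in the frame of cradle between -0.033 and 0.033 m) or (z of can4_mid in the frame of cradle between 0.0511 and 0.0611 m and x of can4_mid in the frame of cradle between -0.02 and 0.02 m) or (z of can4_mid in the frame of cradle between 0.0723 and 0.0843 m and x of can4_mid in the frame of cradle between -0.009 and 0.009 m)) and y of cradle_edge in the frame of can4_mid between 0.01 and 0.035 m and ((z of can5_mid in the frame of cradle between 0.0299 and 0.0379 m and x of can5_mid in the frame of cradle between -0.033 and 0.033 m) or (z of can5_mid in the frame of cradle between 0.0511 and 0.0611 m and x of can5_mid in the frame of cradle between -0.02 and 0.02 m) or (z of can5_mid in the frame of cradle between 0.0723 and 0.0843 m and x of can5_mid in the frame of cradle between -0.009 and 0.009 m)) and y of cradle_edge in the frame of can5_mid between 0.01 and 0.035 m and horizontal distance between each of cap0_mid, cap1_mid, cap2_mid, cap3_mid, cap4_mid, cap5_mid, cap6_mid, cap7_mid and feeder below 0.08 m and z of cap0_mid in the frame of feeder between 0.07 and 0.126 m and z of cap1_mid in the frame of feeder between 0.07 and 0.126 m and z of cap2_mid in the frame of feeder between 0.07 and 0.126 m and z of cap3_mid in the frame of feeder between 0.07 and 0.126 m and z of cap4_mid in the frame of feeder between 0.07 and 0.126 m and z of cap5_mid in the frame of feeder between 0.07 and 0.126 m and z of cap6_mid in the frame of feeder between 0.07 and 0.126 m and z of cap7_mid in the frame of feeder between 0.07 and 0.126 m), for 0.2 s.
3. the green start button is pressed down (value of joint start above 0.0045 m), for 0.05 s.
At the end, for the whole second after the job is handed in: Every can in a groove or saddled on two cans below (height within 4 to 6 mm), along the grooves (0.15 rad), centred within 12.5 mm, open end to the blue edge; all caps in the bowl; the cup upright (0.1 rad) on the return tray's floor; button up again, nothing moving (all of step 2 and x of cup_mid in the frame of tray between -0.024 and 0.024 m and y of cup_mid in the frame of tray between -0.024 and 0.024 m and z of cup_mid in the frame of tray below 0.047 m and angle between cup_mid's own z axis and vertical below 0.1 rad and linear speed of each of can0, can1, can2, can3, can4, can5, cup below 0.03 m/s and value of joint start below 0.002 m); the robot touches nothing.
It fails at once if a bystander is pushed more than 3 cm (distance of any of driver_grip, clampblock from where it was at the start of the episode above 0.03 m).
Of can0, can1, can2, can3, can4, can5 only 4 to 6 are there at a start; the rules pass over those that are not, and their reading is None.
Of cap5, cap6, cap7 only 1 to 3 are there at a start; the rules pass over those that are not, and their reading is None.
At some moment in a run one of can0, can1, can2, can3, can4, can5, cup may be knocked a few centimetres aside while the robot is not near it.
It also fails if it takes over 208 s, if anything falls off the work surface, if the arm or the gripper's body presses on something with over 40 N, if the wrist force passes 120 N, or if a joint passes its speed limit or range.

## Working session

There is one attempt and no reset: what is moved stays moved. The work goes in short steps, Python scripts to look and compute and a tool call to move; the robot and the scene stay as the last step left them, time stands still between calls to the robot, and variables do not carry over. Pictures are saved under pics/ and viewed, at most 14 in all, crops included, and the job is handed in when it is done.

Besides the shell and the picture viewer there is one more tool, called after "Emit:" by a JSON object that holds its "fn" and its "kwargs". drive_tool: Moves the arm, as the interface text tells. Its arguments: {"type":"object","properties":{"rows":{"type":"array"},"force":{"type":"number"}},"required":["rows"]}

```bash
ls; mkdir -p pics
cat > h.py <<'E'
import numpy as np, cv2
from rig import manip, eyes, job
def cal(n):
    c=eyes.get_calibration(n); return np.array(c["camera_matrix"]),np.array(c["view"]),c
def snap(n,f=None):
    im=np.asarray(eyes.get_image(n))
    if f: cv2.imwrite(f,cv2.cvtColor(im,cv2.COLOR_RGB2BGR))
    return im
def ray(n,uv):
    K,V,c=cal(n); d=np.array(c.get("distortion",np.zeros(5)),float).ravel()
    p=cv2.undistortPoints(np.array([[uv]],float),K,d)[0,0]
    R=V[:3,:3]; o=-R.T@V[:3,3]
    return o,R.T@np.array([p[0],-p[1],-1.])
def onz(n,uv,z):
    o,d=ray(n,uv); return o+d*(z-o[2])/d[2]
def proj(n,P):
    K,V,c=cal(n); q=V[:3,:3]@np.array(P)+V[:3,3]; q=np.array([q[0],-q[1],-q[2]]); r=K@(q/q[2]); return r[:2]
E
python3 - <<'E'
from h import *
for n in("side","top"):
    snap(n,f"pics/{n}0.png"); c=eyes.get_calibration(n); print(n,c.keys()); print(c["camera_matrix"]); o,d=ray(n,(280,210)); print(o,d)
print(manip.get_state())
E
```

```text
pics
side dict_keys(['camera_matrix', 'view'])
[[477.52014375   0.         288.48875916]
 [  0.         477.52014375 207.55971018]
 [  0.           0.           1.        ]]
[0.0854826  0.70824438 0.96957261] [ 0.36573843 -0.56415588 -0.74047665]
top dict_keys(['camera_matrix', 'view'])
[[475.30526191   0.         277.45671164]
 [  0.         475.30526191 200.6768539 ]
 [  0.           0.           1.        ]]
[0.39779248 0.00497282 1.1533645 ] [ 0.08178168 -0.00382021 -0.99685031]
{'clock': 0.1, 'qpos': array([ 1.03401337e+00,  2.76529146e-01,  1.50598977e+00, -2.25365397e-05,
        1.36070353e+00, -1.20994182e-01]), 'qd': array([-0.00022392, -0.00155316, -0.0039023 , -0.00167556,  0.00013491,
        0.00197512]), 'effort': array([ 7.11608136e-04, -4.17701054e+01, -2.46406442e+01, -1.38644305e-04,
        5.82359135e-03,  9.67394911e-07]), 'position': array([0.232008  , 0.52558328, 0.2166344 ]), 'ee_rot': array([-2.52776421e-04,  2.06397707e-01,  9.78467844e-01, -7.74778194e-04]), 'contact_force': array([-0.73417198, -0.14343873, -0.07382435]), 'moment': array([-0.00081718,  0.00774227, -0.0589971 ]), 'gripper_force': 0.0, 'width': 0.08551663370853022}
```

View pics/top0.png

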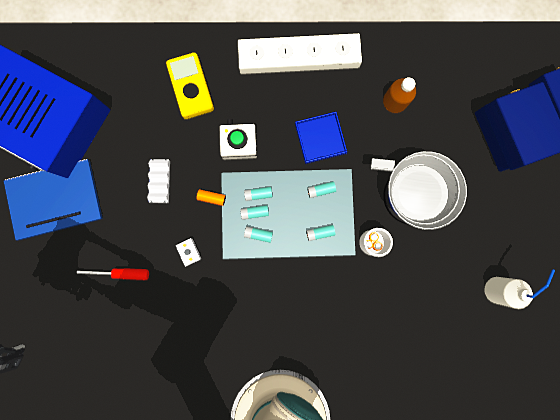

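View pics/side0.png

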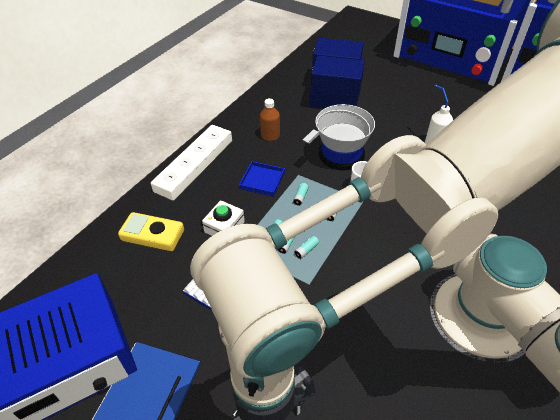

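Run:
```python
from h import *
im=cv2.imread("pics/top0.png")
cv2.imwrite("pics/c1.png",cv2.resize(im[140:270,140:400],None,fx=3.07,fy=3.07,interpolation=cv2.INTER_CUBIC))
hsv=cv2.cvtColor(im,cv2.COLOR_BGR2HSV)
o,d=ray("top",(280,210));print(proj("top",[.4,.1,0]),proj("top",[.6,.1,0]),proj("top",[.6,-.2,0]))
def blobs(m,amin,name):
    cs,_=cv2.findContours(m.astype(np.uint8),cv2.RETR_EXTERNAL,cv2.CHAIN_APPROX_NONE)
    for c in cs:
        if cv2.contourArea(c)>amin: print(name,cv2.minAreaRect(c),cv2.contourArea(c))
H,S,Vv=[hsv[...,i].astype(int) for i in range(3)]
roi=np.zeros(H.shape,bool); roi[165:265,215:360]=1
blobs((H>75)&(H<95)&(S>90)&(Vv>130)&roi,60,"sleeve")
blobs((H>45)&(H<75)&(S>120)&(Vv>80),40,"green")
roi=np.zeros(H.shape,bool); roi[105:170,285:360]=1
blobs((H>110)&(H<130)&(S>120)&roi,200,"tray")
roi=np.zeros(H.shape,bool); roi[150:210,140:180]=1
blobs((Vv>110)&roi,200,"cradle")
roi=np.zeros(H.shape,bool); roi[140:240,380:480]=1
blobs((Vv>80)&roi,200,"bowl")
roi=np.zeros(H.shape,bool); roi[222:262,357:400]=1
blobs((Vv>110)&roi,200,"cup")
```

```text
[238.92601117 248.24719897] [239.40970796 166.45692139] [361.51726492 166.14689372]
sleeve ((261.7882385253906, 231.9529266357422), (20.391464233398438, 4.338609218597412), 12.528807640075684) 69.0
sleeve ((323.4647521972656, 228.84117126464844), (4.447074890136719, 19.849138259887695), 77.47119140625) 69.0
sleeve ((257.1499938964844, 208.54998779296875), (4.242640495300293, 20.223257064819336), 81.8698959350586) 65.0
sleeve ((260.93511962890625, 189.94879150390625), (4.439967155456543, 20.21353530883789), 83.2901611328125) 67.0
sleeve ((324.5000305175781, 185.5), (4.315849304199219, 19.646774291992188), 75.0685806274414) 64.5
green ((236.5, 137.5), (13.0, 13.0), 90.0) 134.0
tray ((320.64703369140625, 137.08824157714844), (43.656410217285156, 44.38401794433594), 75.96376037597656) 1841.5
cradle ((158.0, 180.5), (43.0, 22.0), 90.0) 852.5
bowl ((425.6842346191406, 190.25672912597656), (78.8543930053711, 81.5355453491211), 78.95905303955078) 4921.5
cup ((376.0, 242.0), (28.0, 32.0), 90.0) 727.0
```

View pics/c1.png

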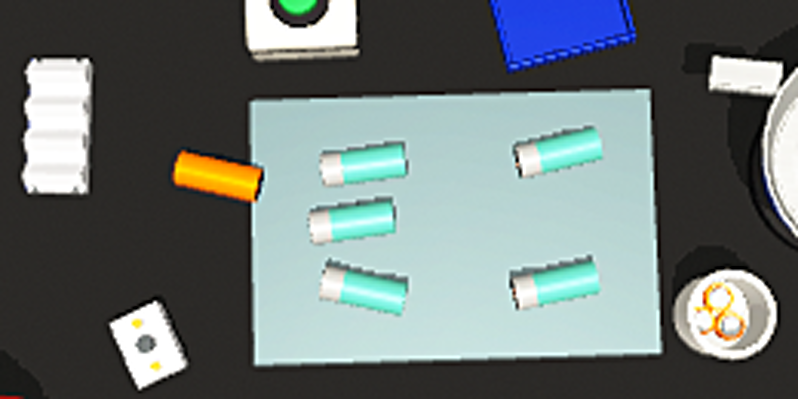

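```bash
cat > cans.py <<'E'
from h import *
def cans(im,zc=0.014,roi=(150,270,170,375)):
    """im RGB; returns list of centre (x,y), axis yaw (of the open-end direction vs world +y)"""
    hsv=cv2.cvtColor(im,cv2.COLOR_RGB2HSV).astype(int); H,S,V=[hsv[...,i] for i in range(3)]
    box=np.zeros(H.shape,bool); box[roi[0]:roi[1],roi[2]:roi[3]]=1
    sl=((H>72)&(H<95)&(S>75)&box).astype(np.uint8)
    n,lab,st,ce=cv2.connectedComponentsWithStats(sl)
    out=[]
    for i in range(1,n):
        if st[i,4]<80: continue
        c,_=cv2.findContours((lab==i).astype(np.uint8),cv2.RETR_EXTERNAL,cv2.CHAIN_APPROX_NONE)
        vx,vy,x0,y0=cv2.fitLine(np.argwhere(lab==i)[:,::-1].astype(np.float32),cv2.DIST_L2,0,.01,.01).ravel()
        d=np.array([vx,vy]);
        pts=np.argwhere(lab==i)[:,::-1]; t=(pts-[x0,y0])@d; lo,hi=np.percentile(t,[1,99])
        # open end: side with bright low-saturation pixels
        def br(s):
            u=np.array([x0,y0])+d*s; return np.mean([V[int(round(u[1]+k*d[0])),int(round(u[0]-k*d[1]))]-S[int(round(u[1]+k*d[0])),int(round(u[0]-k*d[1]))] for k in(-2,0,2)])
        bl,bh=br(lo-3),br(hi+3)
        if bl>bh: d=-d; lo,hi=-hi,-lo
        # sleeve 49mm long, centre of can is 8 mm beyond the sleeve middle to the open end
        mid=np.array([x0,y0])+d*(lo+hi)/2
        a=onz("top",mid,zc)[:2]; b=onz("top",mid+d*10,zc)[:2]; u=(b-a)/np.linalg.norm(b-a)
        out.append((a+u*0.008,np.degrees(np.arctan2(-u[0],u[1])),np.linalg.norm(b-a)/10*(hi-lo+1),mid,int(st[i,4]),(int(bl),int(bh))))
    return out
if __name__=="__main__":
    for o in cans(snap("top")): print(np.round(o[0],4),"yaw %.1f len %.3f"%(o[1],o[2]),o[3].round(1),o[4],o[5])
E
python3 - <<'E'
from h import *
import cans
im=cv2.cvtColor(cv2.imread("pics/top0.png"),cv2.COLOR_BGR2RGB)
for o in cans.cans(im): print(np.round(o[0],4),"yaw %.1f len %.3f"%(o[1],o[2]),o[3].round(1),o[4],o[5])
hsv=cv2.cvtColor(im,cv2.COLOR_RGB2HSV).astype(int);H,S,V=[hsv[...,i] for i in range(3)]
print("tray",onz("top",(320.65,137.1),.018))
print("btn",onz("top",(236.5,137.5),.072))
def box(a,b,c,d,m):
    z=np.zeros(H.shape,bool); z[a:b,c:d]=m[a:b,c:d]; return z.astype(np.uint8)
m=box(152,210,142,175,V>90)
print("cradle cols",m.sum(0)[142:175],"rows",m.sum(1)[152:210])
print(V[181,140:176],V[158:205,156])
for px in((148,159),(148,203),(170,159),(170,203)): print(onz("top",px,.029))
# bowl & cup outlines
m=box(140,240,385,475,V>100); c=max(cv2.findContours(m,0,1)[0],key=cv2.contourArea); print("bowl",cv2.fitEllipse(cv2.convexHull(c)),cv2.boundingRect(c))
m=box(220,262,357,402,V>100); c=max(cv2.findContours(m,0,1)[0],key=cv2.contourArea); print("cup",cv2.fitEllipse(cv2.convexHull(c)),cv2.boundingRect(c))
big=cv2.resize(cv2.imread("pics/top0.png")[135:265,355:485],None,fx=4.5,fy=4.5,interpolation=cv2.INTER_CUBIC); cv2.imwrite("pics/c2.png",big)
E
```

```text
[ 0.5486 -0.0993] yaw 12.2 len 0.049 [324.5 185.6] 98 (172, 167)
[0.5388 0.0546] yaw 7.2 len 0.051 [260.9 190. ] 100 (207, 169)
[ 0.5337 -0.1025] yaw 14.1 len 0.050 [325.9 191.6] 87 (211, 170)
[0.5235 0.0527] yaw 7.5 len 0.050 [261.6 196.3] 85 (208, 175)
[0.4938 0.0633] yaw 8.5 len 0.051 [257.2 208.5] 102 (180, 178)
[0.4786 0.0611] yaw 9.0 len 0.051 [258.1 214.8] 87 (204, 181)
[ 0.4475 -0.1114] yaw -168.2 len 0.049 [323.6 228.8] 101 (176, 184)
[0.437  0.0363] yaw 167.7 len 0.051 [261.9 231.9] 107 (182, 189)
[ 0.4294 -0.0986] yaw 11.5 len 0.050 [324.8 235. ] 84 (221, 186)
[0.4256 0.0551] yaw -12.9 len 0.051 [260.6 238.2] 82 (218, 191)
tray [ 0.66868683 -0.09881267  0.018     ]
btn [0.6553804  0.10121229 0.072     ]
cradle cols [ 0  0  0  0  0  4 23 41 44 44 43 44 44 44 44 44 44 44 44 44 44 44 44 43
 44 44 44 20  0  0  0  0  0] rows [ 0  0  0  0  0  0  0 17 20 21 21 22 22 21 21 21 20 21 21 21 21 22 22 22
 22 22 21 21 20 20 20 21 21 22 21 21 21 21 20 20 20 21 21 21 22 22 22 21
 21 21 20  0  0  0  0  0  0  0]
[ 43  43  44  44  42  43  40  34  19 191 255 255 255 255 255 255 255 255
 255 255 255 255 255 255 255 255 255 255 215  66  30  41  41  44  43  42] [ 15 202 245 240 236 254 254 252 251 255 255 255 255 246 236 236 251 254
 252 251 255 255 255 255 246 236 236 247 254 252 251 255 255 255 255 244
 235 237 242 253 253 252 255 255 215  35  35]
[0.61360493 0.31716321 0.029     ]
[0.50748877 0.31447486 0.029     ]
[0.61346766 0.26433447 0.029     ]
[0.50736129 0.26214428 0.029     ]
bowl ((425.22100830078125, 188.491455078125), (76.22331237792969, 87.06118774414062), 127.06642150878906) (385, 151, 82, 79)
cup ((376.0306396484375, 241.9917755126953), (28.822813034057617, 33.93095016479492), 89.22972869873047) (359, 228, 34, 29)
```

View pics/c2.png

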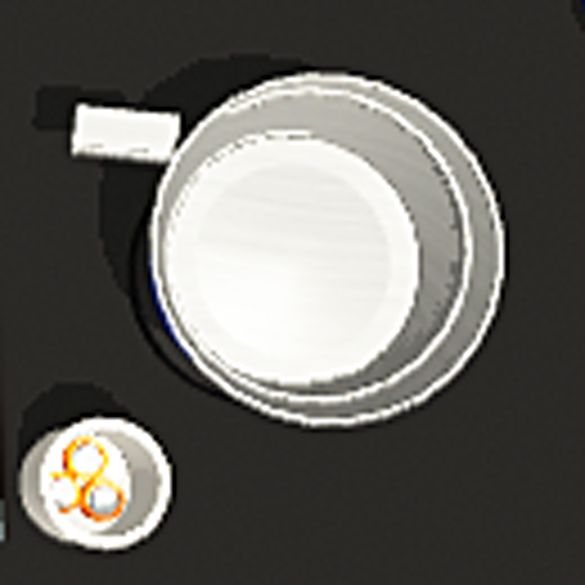

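```bash
python3 - <<'E'
import re
s=open('cans.py').read()
s=s.replace("    n,lab,st","    sl=cv2.morphologyEx(sl,cv2.MORPH_CLOSE,np.ones((5,5),np.uint8))\n    n,lab,st").replace("if bl>bh: d","if d[0]>0: d").replace("st[i,4]<80","st[i,4]<150")
open('cans.py','w').write(s)
E
python3 - <<'E'
from h import *
import cans
im=cv2.cvtColor(cv2.imread("pics/top0.png"),cv2.COLOR_BGR2RGB)
for o in cans.cans(im): print(np.round(o[0],4),"yaw %.1f len %.3f"%(o[1],o[2]),o[3].round(1),o[4],o[5])
print("cup",onz("top",(378.6,242.4),.075),"bowl",onz("top",(427.3,190.4),.126))
for z in(0,.029): print("cradle R",onz("top",(169.2,181),z),"L",onz("top",(148.4,181),z))
c=onz("top",(378.6,242.4),.075); print(np.degrees(np.arctan2(c[1],c[0])))
E
```

```text
[ 0.5415 -0.1008] yaw 12.7 len 0.049 [325.1 188.4] 216 (237, 168)
[0.5316 0.0536] yaw 7.2 len 0.051 [261.3 193. ] 222 (238, 172)
[0.4864 0.0623] yaw 9.4 len 0.051 [257.6 211.5] 227 (238, 179)
[ 0.4373 -0.0974] yaw 11.9 len 0.050 [324.3 231.7] 223 (237, 185)
[0.4337 0.0533] yaw -12.5 len 0.051 [261.3 234.8] 226 (238, 190)
cup [ 0.41228552 -0.22173662  0.075     ] bowl [ 0.52409465 -0.31964551  0.126     ]
cradle R [0.56435613 0.27185646 0.        ] L [0.56448447 0.32284925 0.        ]
cradle R [0.56016808 0.26514598 0.029     ] L [0.56029319 0.31485662 0.029     ]
-28.272384275857338
```

Emit:
{"fn": "drive_tool", "kwargs": {"rows": [[[0,0,-0.17],[1.4,-5.7,0.3],7.4],[[0,0,-0.17],[1.4,-5.7,0.3],7.4],[[0,0,-0.17],[1.4,-5.7,0.3],7.4],[[0,0,-0.17],[1.4,-5.7,0],7.4],[[0,0,-0.17],[1.4,-5.7,0],7.4],[[0,0,-0.17],[1.4,-5.7,0],7.4],[[0,0,-0.17],[1.4,-5.7,0],7.4],[[0,0,-0.17],[1.4,-5.7,0],7.4]], "force": 50}}

```text
clock: 1.1
position: [0.3442, 0.0683, 0.2264]
ee_rot: [0.0, 0.777, 0.629, 0.0]
contact_force: [0.9, 0.2, -0.6]
width: 0.0741
gripper_force: 0.0
```

Emit:
{"fn": "drive_tool", "kwargs": {"rows": [[[0,0,0],[1.4,-5.7,0],7.4],[[0,0,0],[1.4,-5.7,0],7.4],[[0,0,0],[1.4,-5.7,0],7.4],[[0,0,0],[1.4,-5.7,0],7.4],[[0,0,0],[1.2,-5.7,0],7.4],[[0,0,0],[0,0,0],7.4]]}}

```text
clock: 1.85
position: [0.4129, -0.2189, 0.2257]
ee_rot: [0.0, 0.777, 0.629, -0.0]
contact_force: [0.5, 0.4, -0.1]
width: 0.0741
gripper_force: 0.0
```

Run:
```python
from h import *
im=snap("side","pics/s1.png"); 
print(proj("side",[.412,-.222,.075]),proj("side",[.412,-.222,0]))
a=cv2.imread("pics/s1.png"); cv2.imwrite("pics/s1c.png",cv2.resize(a[60:260,230:490],None,fx=2.5,fy=2.5))
```

```text
[363.82388002 169.11661848] [360.75000389 188.39097385]
```

View pics/s1c.png

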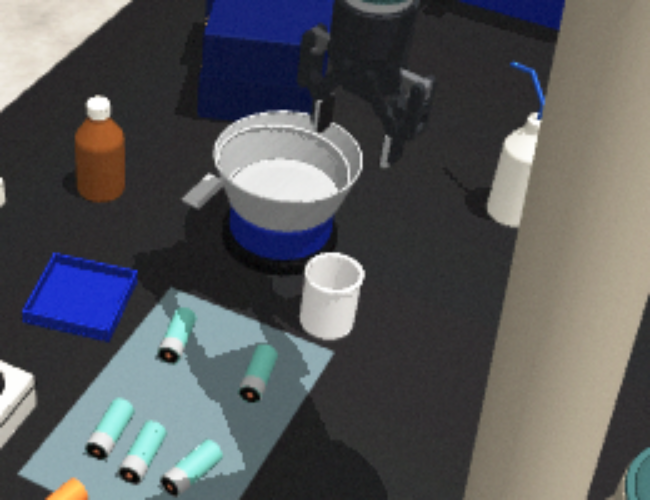

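Emit:
{"fn": "drive_tool", "kwargs": {"rows": [[[0,0,0],[-0.1,-0.3,-5],7.4],[[0,0,0],[0,0,-5],7.4],[[0,0,0],[0,0,-4],7.4],[[0,0,0],[0,0,-3.2],7.4],[[0,0,0],[0,0,0],7.4],[[0,0,0],[0,0,0],5.8],[[0,0,0],[0,0,0],5.8],[[0,0,0],[0,0,0],5.8]]}}

```text
clock: 2.9
position: [0.4128, -0.2185, 0.0563]
ee_rot: [0.002, 0.776, 0.631, 0.001]
contact_force: [0.6, 0.9, 7.3]
width: 0.0582
gripper_force: 3.5
```

Emit:
{"fn": "drive_tool", "kwargs": {"rows": [[[0,0,0],[0,0,0],5.8],[[0,0,0],[0,0,0],5.8]]}}

```text
clock: 3.15
position: [0.4128, -0.2185, 0.0563]
ee_rot: [0.002, 0.776, 0.631, 0.001]
contact_force: [1.3, 1.4, 7.5]
width: 0.0579
gripper_force: 3.6
```

Run:
```python
from h import *
snap("side","pics/s2.png"); snap("top","pics/t2.png")
a=cv2.imread("pics/s2.png")[110:230,300:440]; b=cv2.imread("pics/t2.png")[180:300,310:450]
cv2.imwrite("pics/s2c.png",np.hstack([cv2.resize(q,None,fx=2.8,fy=2.8,interpolation=cv2.INTER_CUBIC) for q in(a,b)]))
```

```text
(no output)
```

View pics/s2c.png

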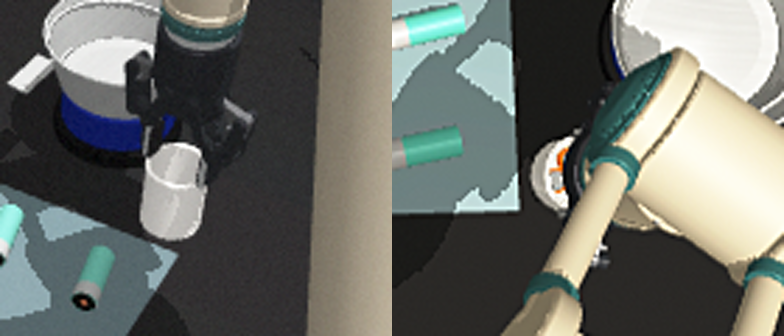

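Emit:
{"fn": "drive_tool", "kwargs": {"rows": [[[0,0,0],[0,0,0],7.4],[[0,0,0],[0,0,0],7.4],[[0,0,0],[0,0,0],7.4],[[0,0,0],[0,0,0],7.4],[[0,0,0],[0,0,0],7.4]]}}

```text
clock: 3.88
position: [0.4112, -0.218, 0.0543]
ee_rot: [-0.0, 0.776, 0.631, -0.0]
contact_force: [0.5, -0.4, -1.0]
width: 0.0737
gripper_force: 0.0
```

Emit:
{"fn": "drive_tool", "kwargs": {"rows": [[[0,0,0],[0,0,5],7.4],[[0,0,0],[0,0,5],7.4],[[0,0,0],[0,0,5],7.4],[[0,0,0],[-4,6,1],7.4],[[0,0,0],[0,6,1],7.4],[[0,0,0],[0,5,0],7.4],[[0,0,0],[0,0,0],7.4]]}}

```text
clock: 4.75
position: [0.3761, -0.0536, 0.2232]
ee_rot: [-0.0, 0.774, 0.633, 0.0]
contact_force: [-0.2, 0.0, 0.8]
width: 0.0741
gripper_force: 0.0
```

Run:
```python
from h import *
snap("side","pics/s3.png"); snap("top","pics/t3.png")
a=cv2.imread("pics/s3.png")[110:230,300:440]; b=cv2.imread("pics/t3.png")[180:300,310:450]
cv2.imwrite("pics/s3c.png",np.hstack([cv2.resize(q,None,fx=2.8,fy=2.8,interpolation=cv2.INTER_CUBIC) for q in(a,b)]))
```

```text
(no output)
```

View pics/s3c.png

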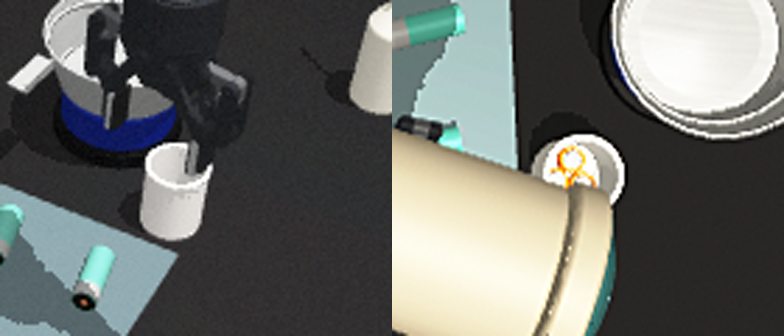

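Emit:
{"fn": "drive_tool", "kwargs": {"rows": [[[0,0,0],[1.2,-5.7,0],7.4],[[0,0,0],[1.2,-5.7,0],7.4],[[0,0,0],[1.2,-5.6,0],7.4],[[0,0,0],[0,0,-4],7.4],[[0,0,0],[0,0,-5],7.4],[[0,0,0],[0,0,-5],7.4],[[0,0,0],[0,0,-2.8],7.4],[[0,0,0],[0,0,0],7.4]], "force": 50}}

```text
clock: 5.85
position: [0.41, -0.2261, 0.0523]
ee_rot: [-0.004, 0.776, 0.63, -0.001]
contact_force: [-1.8, 4.1, -2.3]
width: 0.0739
gripper_force: 0.0
```

Emit:
{"fn": "drive_tool", "kwargs": {"rows": [[[0,0,0],[0,0,0],6.4],[[0,0,0],[0,0,0],6.0],[[0,0,0],[0,0,0],4],[[0,0,0],[0,0,0],4],[[0,0,0],[0,0,0],4],[[0,0,0],[0,0,0],4]]}}

```text
clock: 6.6
position: [0.4176, -0.2292, 0.0591]
ee_rot: [0.006, 0.776, 0.631, 0.002]
contact_force: [1.6, 1.1, 13.9]
width: 0.04
gripper_force: 7.3
```

Run:
```python
from h import *
snap("side","pics/s4.png"); snap("top","pics/t4.png")
a=cv2.imread("pics/s4.png")[110:230,300:440]; b=cv2.imread("pics/t4.png")[180:300,310:450]
cv2.imwrite("pics/s4c.png",np.hstack([cv2.resize(q,None,fx=2.8,fy=2.8,interpolation=cv2.INTER_CUBIC) for q in(a,b)]))
print(manip.get_state())
```

```text
{'clock': 6.7, 'qpos': array([-6.49257222e-01,  2.74189989e-01,  1.95548665e+00,  1.47705171e-03,
        8.99475650e-01, -4.44680231e-01]), 'qd': array([ 0.00118059, -0.00053402,  0.00094182, -0.00025325, -0.0007568 ,
       -0.00238306]), 'effort': array([ -0.80875626, -28.09291184, -13.62349123,  -0.56327317,
         0.31346714,   0.03374065]), 'position': array([ 0.41753829, -0.22924835,  0.05903916]), 'ee_rot': array([0.00590693, 0.7758861 , 0.63084209, 0.00203373]), 'contact_force': array([ 0.80102483,  0.91380994, 15.21081674]), 'moment': array([ 0.17489867, -0.53625662,  0.02865629]), 'gripper_force': 7.273246458498761, 'width': 0.04056253061925648}
```

View pics/s4c.png

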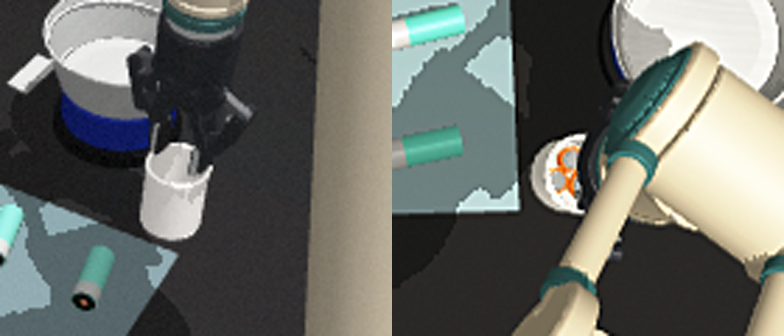

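Run:
```python
from h import *
a=cv2.imread("pics/s4.png")[125:200,335:405]; b=cv2.imread("pics/s3.png")[125:200,335:405]
a,b=[cv2.convertScaleAbs(q,alpha=1.3,beta=20) for q in(a,b)]
cv2.imwrite("pics/s4d.png",np.hstack([cv2.resize(q,None,fx=5.6,fy=5.6,interpolation=cv2.INTER_NEAREST) for q in(a,b)]))
for P in([.4176,-.2292,.059],[.4176+.02*.98,-.2292-.02*.2,.05],[.4176-.02*.98,-.2292+.02*.2,.05],[.412,-.222,.075]): print((proj("side",P)-[335,125])*5.6)
```

```text
[153.65555939 258.27273223]
[119.67839525 252.7463206 ]
[183.92688423 290.4486328 ]
[161.41372811 247.05306351]
```

View pics/s4d.png

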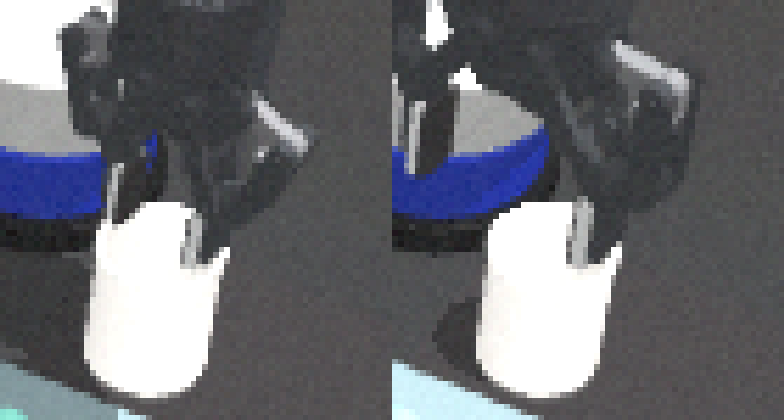

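Emit:
{"fn": "drive_tool", "kwargs": {"rows": [[[0,0,0],[0,0,2],4],[[0,0,0],[0,0,4],4],[[0,0,0],[0,0,5],4],[[0,0,0],[0,0,5],7.4],[[0,0,0],[-2,6,0],7.4],[[0,0,0],[-2,6,0],7.4],[[0,0,0],[0,6,0],7.4],[[0,0,0],[0,6,0],7.4]]}}

```text
clock: 7.7
position: [0.374, 0.0135, 0.2166]
ee_rot: [0.002, 0.776, 0.631, 0.002]
contact_force: [1.4, 0.6, -0.1]
width: 0.074
gripper_force: 0.0
```

Emit:
{"fn": "drive_tool", "kwargs": {"rows": [[[0,0,0],[0,6,0],7.4],[[0,0,0],[0,6,0],7.4],[[0,0,0],[0,0,0],7.4]]}}

```text
clock: 8.07
position: [0.3735, 0.1362, 0.2163]
ee_rot: [0.0, 0.773, 0.634, 0.002]
contact_force: [-0.3, -0.2, 1.0]
width: 0.0742
gripper_force: 0.0
```

Run:
```python
from h import *
snap("side","pics/s5.png"); snap("top","pics/t5.png")
a=cv2.imread("pics/s5.png")[110:230,300:440]; b=cv2.imread("pics/t5.png")[180:300,310:450]
cv2.imwrite("pics/s5c.png",np.hstack([cv2.resize(q,None,fx=2.8,fy=2.8,interpolation=cv2.INTER_CUBIC) for q in(a,b)]))
print(manip.get_state()["position"])
```

```text
[0.37370292 0.13245818 0.21582383]
```

View pics/s5c.png

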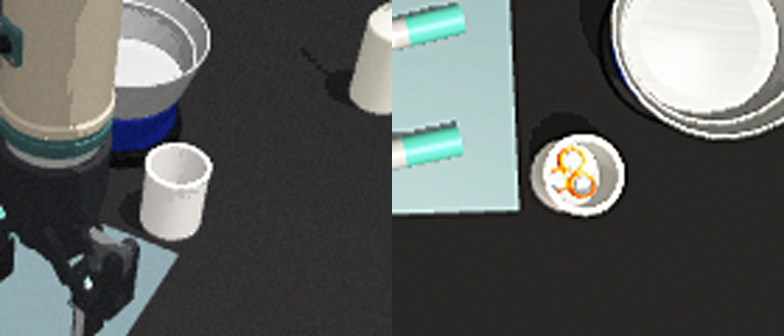

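Run:
```python
from h import *
for s,uv in((1,(358.8,111.2)),(-1,(385.2,126.0))):
  for h in (.037,.042):
    P=np.array([.4129+s*h*.978,-.2189-s*h*.208])
    for z in np.arange(.20,.27,.01): print(s,h,round(z,3),proj("side",[*P,z]).round(1),uv) if abs(proj("side",[*P,z])[1]-uv[1])<3 else 0
im=cv2.imread("pics/s5.png"); cv2.imwrite("pics/s5f.png",cv2.resize(im[150:330,230:430],None,fx=3.3,fy=3.3,interpolation=cv2.INTER_CUBIC))
p=np.array([.3737,.1325,.2158]);print([(proj("side",p+[0,0,d])-[230,150])*3.3 for d in(-.02,-.01,0,.01,.02)])
```

```text
1 0.037 0.25 [359.4 111.5] (358.8, 111.2)
1 0.042 0.24 [357.4 113.9] (358.8, 111.2)
1 0.042 0.25 [357.8 110.6] (358.8, 111.2)
-1 0.037 0.24 [382.9 127.3] (385.2, 126.0)
-1 0.037 0.25 [383.5 124.1] (385.2, 126.0)
-1 0.042 0.24 [384.6 128.2] (385.2, 126.0)
-1 0.042 0.25 [385.2 124.9] (385.2, 126.0)
[array([278.31408546, 268.79988122]), array([278.96045965, 258.69515374]), array([279.61646595, 248.43984797]), array([280.28232128, 238.03057283]), array([280.95824914, 227.46383463])]
```

View pics/s5f.png

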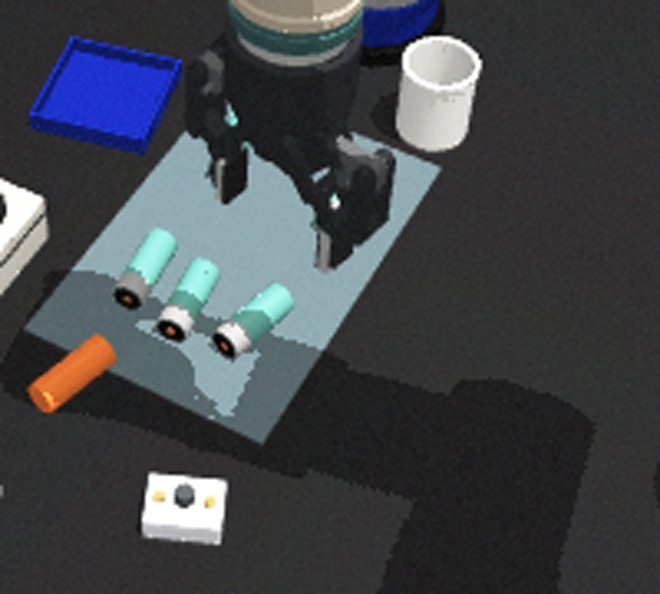

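Emit:
{"fn": "drive_tool", "kwargs": {"rows": [[[0,0,0],[0.6,-5.9,0],7.6],[[0,0,0],[0.6,-5.9,0],7.6],[[0,0,0],[0.6,-5.9,0],7.6],[[0,0,0],[0.6,-5.9,0],7.6],[[0,0,0],[0.7,-5.9,0],7.6],[[0,0,0],[0.7,-5.8,0],7.6],[[0,0,0],[0,0,0],7.6],[[0,0,0],[0,0,0],7.6]]}}

```text
clock: 9.18
position: [0.4101, -0.2218, 0.215]
ee_rot: [-0.0, 0.777, 0.63, 0.0]
contact_force: [0.6, -0.5, -0.5]
width: 0.0761
gripper_force: 0.0
```

Emit:
{"fn": "drive_tool", "kwargs": {"rows": [[[0,0,0],[0.2,0,-5],7.6],[[0,0,0],[0,0,-5],7.6],[[0,0,0],[0,0,-3],7.6],[[0,0,0],[0,0,-3],7.6],[[0,0,0],[0,0,-2.5],7.6],[[0,0,0],[0,0,0],7.6],[[0,0,0],[0,0,0],7.6]]}}

```text
clock: 10.05
position: [0.4139, -0.2207, 0.0311]
ee_rot: [0.001, 0.776, 0.631, 0.0]
contact_force: [-0.0, -0.7, 0.6]
width: 0.0761
gripper_force: 0.0
```

Emit:
{"fn": "drive_tool", "kwargs": {"rows": [[[0,0,0],[0,0,0],5.4],[[0,0,0],[0,0,0],5.4],[[0,0,0],[0,0,0],5.4],[[0,0,0],[0,0,0],5.4],[[0,0,0],[0,0,0],5.4]]}}

```text
clock: 10.68
position: [0.4143, -0.2213, 0.0319]
ee_rot: [0.001, 0.776, 0.631, 0.001]
contact_force: [-0.1, 0.9, 6.8]
width: 0.0616
gripper_force: 52.9
```

Emit:
{"fn": "drive_tool", "kwargs": {"rows": [[[0,0,0],[0,0,4],5.4],[[0,0,0],[0,0,5],5.4],[[0,0,0],[0,0,5],5.4],[[0,0,0],[0,0,5],5.4],[[-0.1,0.02,0],[0,0,3],5.4],[[-0.1,0.02,0],[0,0,0],5.4],[[0,0,0],[0,0,0],5.4]]}}

```text
clock: 11.55
position: [0.4133, -0.219, 0.2507]
ee_rot: [0.065, 0.771, 0.629, -0.078]
contact_force: [0.9, -0.2, -2.6]
width: 0.0613
gripper_force: 55.3
```

Run:
```python
from h import *
s=manip.get_state(); print(s["qpos"].round(3),s["position"],s["width"],s["contact_force"])
```

```text
[-0.479  0.072  1.7   -0.201  1.315 -0.232] [ 0.41328444 -0.21898694  0.25074945] 0.061271634357810016 [ 0.89327371 -0.18519253 -2.60044777]
```

Emit:
{"fn": "drive_tool", "kwargs": {"rows": [[[0.1,-0.02,0],[3.2,-1.6,3],5.4],[[0.1,-0.02,0],[3,-1.6,3],5.4],[[0.15,-0.03,0],[3,-1.6,0],5.4],[[0.15,-0.03,0],[2.9,-1.5,0],5.4],[[0.15,-0.03,0],[0,0,0],5.4],[[0.15,-0.03,0],[0,0,0],5.4],[[0.15,-0.03,0],[0,0,0],5.4],[[0,0,0],[0,0,0],5.4]]}}

```text
clock: 12.55
position: [0.5331, -0.2873, 0.3062]
ee_rot: [-0.239, 0.721, 0.583, 0.288]
contact_force: [0.7, 0.2, -2.9]
width: 0.0614
gripper_force: 55.4
```

```bash
cat > st.py <<'E'
from h import *
from scipy.spatial.transform import Rotation as R
s=manip.get_state(); q=s["ee_rot"]; r=R.from_quat([q[1],q[2],q[3],q[0]]).as_matrix()
print("q",s["qpos"].round(3),"p",s["position"].round(4),"z",r[:,2].round(3),"y",r[:,1].round(3),"w",s["width"].round(4),"F",s["contact_force"].round(1),"gf",round(s["gripper_force"],1),"t",s["clock"])
E
python3 st.py
```

```text
Traceback (most recent call last):
  File "st.py", line 4, in <module>
    print("q",s["qpos"].round(3),"p",s["position"].round(4),"z",r[:,2].round(3),"y",r[:,1].round(3),"w",s["width"].round(4),"F",s["contact_force"].round(1),"gf",round(s["gripper_force"],1),"t",s["clock"])
                                                                                                        ^^^^^^^^^^^^^^^^
AttributeError: 'float' object has no attribute 'round'
```

Emit:
{"fn": "drive_tool", "kwargs": {"rows": [[[0.14,-0.03,0],[0,0,0],5.4],[[0.14,-0.03,0],[0,0,0],5.4],[[0.14,-0.03,0],[0,0,0],5.4],[[0.14,-0.03,0],[0,0,0],5.4]]}}

```text
clock: 13.05
position: [0.5347, -0.2838, 0.3111]
ee_rot: [-0.391, 0.607, 0.497, 0.481]
contact_force: [0.2, 0.6, -1.3]
width: 0.0612
gripper_force: 55.4
```

```bash
sed -i 's/s\["width"\].round(4)/round(s["width"],4)/' st.py; python3 st.py
```

```text
q [-1.038  0.727  1.214  0.939  2.2   -0.69 ] p [ 0.5347 -0.2838  0.3111] z [ 0.195  0.953 -0.232] y [ 0.98  -0.2    0.003] w 0.0612 F [ 0.2  0.6 -1.3] gf 55.4 t 13.05
```

Emit:
{"fn": "drive_tool", "kwargs": {"rows": [[[0.14,-0.03,0],[0,0,0],5.4],[[0.14,-0.03,0],[0,0,0],5.4],[[0.14,-0.03,0],[0,0,0],5.4],[[0.14,-0.03,0],[0,0,0],5.4],[[0,0,0],[0,0,0],5.4]]}}

```text
clock: 13.68
position: [0.5353, -0.2827, 0.3083]
ee_rot: [-0.516, 0.447, 0.366, 0.633]
contact_force: [0.6, -0.9, -2.4]
width: 0.0612
gripper_force: 55.5
```

```bash
python3 st.py
```

```text
q [-1.026  0.939  1.363  1.247  2.401 -0.728] p [ 0.5353 -0.2827  0.3083] z [0.188 0.924 0.333] y [ 0.98  -0.2    0.002] w 0.0612 F [ 0.6 -0.9 -2.4] gf 55.5 t 13.675
```

Emit:
{"fn": "drive_tool", "kwargs": {"rows": [[[0.14,-0.03,0],[0,0,0],5.4],[[0.14,-0.03,0],[0,0,0],5.4],[[0,0,0],[0,0,0],5.4],[[0,0,0],[0,0,1],5.4],[[0,0,0],[0,0,-1],5.4],[[0,0,0],[0,0,1],5.4],[[0,0,0],[0,0,-1],5.4],[[0,0,0],[0,0,0],5.4]]}}

```text
clock: 14.68
position: [0.5345, -0.284, 0.3093]
ee_rot: [-0.561, 0.351, 0.289, 0.692]
contact_force: [-0.7, 0.5, -0.3]
width: 0.0614
gripper_force: 55.5
```

```bash
python3 st.py
python3 - <<'E'
from h import *
t=snap("top","pics/t6.png"); s=snap("side","pics/s6.png")
for n,im in(("top",t),("side",s)):
    h=cv2.cvtColor(im,cv2.COLOR_RGB2HSV); m=((h[...,0]>5)&(h[...,0]<25)&(h[...,1]>130)&(h[...,2]>120)).astype(np.uint8)
    k,l,stt,c=cv2.connectedComponentsWithStats(m); print(n,[(c[i].round().tolist(),int(stt[i,4])) for i in range(1,k) if stt[i,4]>3])
E
```

```text
q [-0.982  1.034  1.455  1.402  2.519 -0.747] p [ 0.5345 -0.284   0.3093] z [0.161 0.794 0.586] y [ 0.979 -0.204  0.006] w 0.0614 F [-0.7  0.5 -0.3] gf 55.5 t 14.675
top [([198.0, 60.0], 6), ([166.0, 62.0], 5), ([202.0, 74.0], 6), ([402.0, 93.0], 364), ([206.0, 85.0], 9), ([189.0, 82.0], 5), ([195.0, 84.0], 5), ([513.0, 91.0], 6), ([199.0, 113.0], 98), ([420.0, 188.0], 25), ([210.0, 197.0], 294), ([433.0, 194.0], 11), ([438.0, 202.0], 31), ([428.0, 203.0], 38)]
side [([490.0, 1.0], 80), ([270.0, 114.0], 194), ([342.0, 126.0], 12), ([353.0, 128.0], 39), ([339.0, 134.0], 12), ([354.0, 136.0], 16), ([132.0, 212.0], 5), ([330.0, 218.0], 4), ([158.0, 221.0], 4), ([163.0, 224.0], 4), ([154.0, 241.0], 404), ([251.0, 263.0], 290), ([278.0, 300.0], 4)]
```

Emit:
{"fn": "drive_tool", "kwargs": {"rows": [[[-0.134,0.028,0],[0,0,0],5.4],[[-0.134,0.028,0],[0,0,0],5.4],[[-0.134,0.028,0],[0,0,0],5.4],[[-0.134,0.028,0],[0,0,0],5.4],[[-0.134,0.028,0],[0,0,0],5.4],[[-0.134,0.028,0],[0,0,0],5.4],[[-0.134,0.028,0],[0,0,0],5.4],[[-0.134,0.028,0],[0,0,0],5.4]]}}

```text
clock: 15.78
position: [0.5342, -0.2843, 0.3098]
ee_rot: [-0.33, 0.66, 0.541, 0.404]
contact_force: [0.5, -0.2, -0.1]
width: 0.0614
gripper_force: 55.4
```

Emit:
{"fn": "drive_tool", "kwargs": {"rows": [[[-0.134,0.028,0],[0,0,0],5.4],[[-0.134,0.028,0],[0,0,0],5.4],[[-0.134,0.028,0],[0,0,0],5.4],[[-0.134,0.028,0],[0,0,0],5.4],[[-0.134,0.028,0],[3.4,4.6,0],5.4],[[-0.134,0.028,0],[3.3,4.6,0],5.4],[[-0.134,0.028,0],[3.3,4.6,0],5.4],[[-0.134,0.028,0],[3.3,4.6,0],5.4]]}}

```text
clock: 16.77
position: [0.6676, -0.0984, 0.3107]
ee_rot: [-0.002, 0.775, 0.632, -0.001]
contact_force: [-0.3, -0.7, -1.9]
width: 0.0613
gripper_force: 55.4
```

Emit:
{"fn": "drive_tool", "kwargs": {"rows": [[[0,0,0],[0,0,-5],5.4],[[0,0,0],[0,0,-5],5.4],[[0,0,0],[0,0,-5],5.4],[[0,0,0],[0,0,-4],5.4],[[0,0,0],[0,0,0],5.4]]}}

```text
clock: 17.4
position: [0.6639, -0.0987, 0.1159]
ee_rot: [-0.008, 0.774, 0.633, -0.002]
contact_force: [-0.6, 0.1, -0.4]
width: 0.0615
gripper_force: 55.4
```

```bash
python3 st.py
python3 - <<'E'
from h import *
snap("top","pics/t7.png"); snap("side","pics/s7.png")
E
```

```text
q [-0.255  0.491  1.422  0.007  1.245 -0.056] p [ 0.6639 -0.0987  0.1159] z [-0.014  0.01  -1.   ] y [ 0.98  -0.199 -0.015] w 0.0615 F [-0.6  0.1 -0.4] gf 55.4 t 17.4
```

Emit:
{"fn": "drive_tool", "kwargs": {"rows": [[[0,0,0],[0.4,0,-4],5.4],[[0,0,0],[0,0,-2.5],5.4],[[0,0,0],[0,0,-1],5.4],[[0,0,0],[0,0,-0.3],5.4],[[0,0,0],[0,0,-0.2],5.4],[[0,0,0],[0,0,0],5.4]]}}

```text
clock: 18.25
position: [0.6721, -0.1001, 0.0411]
ee_rot: [-0.003, 0.774, 0.633, 0.001]
contact_force: [-0.2, 0.5, -0.6]
width: 0.0619
gripper_force: 55.4
```

```bash
python3 st.py
```

```text
q [-0.253  0.559  1.501  0.007  1.085 -0.056] p [ 0.6721 -0.1001  0.0411] z [-0.002  0.007 -1.   ] y [ 0.98  -0.199 -0.003] w 0.0619 F [-0.2  0.5 -0.6] gf 55.4 t 18.25
```

Emit:
{"fn": "drive_tool", "kwargs": {"rows": [[[0,0,0],[0,0,-0.3],5.4],[[0,0,0],[0,0,-0.2],5.4],[[0,0,0],[0,0,0],5.4]]}}

```text
clock: 18.62
position: [0.6717, -0.0997, 0.036]
ee_rot: [-0.004, 0.774, 0.633, 0.001]
contact_force: [-1.4, 0.8, 4.9]
width: 0.0613
gripper_force: 55.8
```

```bash
python3 st.py
```

```text
q [-0.253  0.563  1.507  0.007  1.076 -0.056] p [ 0.6717 -0.0997  0.036 ] z [-0.003  0.007 -1.   ] y [ 0.98  -0.199 -0.004] w 0.0613 F [-1.4  0.8  4.9] gf 55.8 t 18.625
```

Emit:
{"fn": "drive_tool", "kwargs": {"rows": [[[0,0,0],[0,0,0],7.6],[[0,0,0],[0,0,0],7.6],[[0,0,0],[0,0,0],7.6],[[0,0,0],[0,0,3],7.6],[[0,0,0],[0,0,5],7.6],[[0,0,0],[0,0,5],7.6],[[0,0,0],[0,0,5],7.6],[[0,0,0],[0,0,2],7.6]]}}

```text
clock: 19.62
position: [0.6728, -0.1003, 0.2391]
ee_rot: [-0.001, 0.774, 0.633, 0.003]
contact_force: [-0.3, 0.0, -0.6]
width: 0.0759
gripper_force: 0.0
```

Emit:
{"fn": "drive_tool", "kwargs": {"rows": [[[0,0,-0.144],[-3.4,4.5,0],7.6],[[0,0,-0.144],[-3.4,4.5,0],7.6],[[0,0,-0.144],[-3.4,4.5,0],7.6],[[0,0,-0.144],[-3.4,4.5,0],7.6],[[0,0,-0.144],[-3.4,4.5,0],7.6],[[0,0,-0.144],[-3.4,4.5,0],7.6],[[0,0,-0.144],[-3.4,4.5,0],7.6],[[0,0,-0.144],[-3.4,4.5,0],7.6]]}}

```text
clock: 20.62
position: [0.3982, 0.2613, 0.2351]
ee_rot: [-0.003, 0.994, 0.106, 0.003]
contact_force: [0.7, 0.8, -0.1]
width: 0.0764
gripper_force: 0.0
```

```bash
python3 st.py; python3 cans.py
python3 - <<'E'
from h import *
im=cv2.cvtColor(snap("top","pics/t8.png"),cv2.COLOR_RGB2BGR); s=cv2.cvtColor(snap("side","pics/s8.png"),cv2.COLOR_RGB2BGR)
a=cv2.resize(im[100:250,290:480],None,fx=3.4,fy=3.4,interpolation=cv2.INTER_CUBIC)
b=cv2.resize(im[145:215,140:180],None,fx=3.5,fy=3.5,interpolation=cv2.INTER_CUBIC)
o=np.zeros((510,800,3),np.uint8); o[:,:646]=a; o[:245,650:790]=b; cv2.imwrite("pics/t8c.png",o)
E
```

```text
q [0.431 0.111 1.676 0.004 1.347 1.789] p [0.3982 0.2613 0.2351] z [ 0.006  0.007 -1.   ] y [ 0.211 -0.977 -0.005] w 0.0764 F [ 0.7  0.8 -0.1] gf 0.0 t 20.625
[ 0.5414 -0.1008] yaw 13.2 len 0.049 [325.1 188.5] 215 (233, 161)
[0.5316 0.0536] yaw 7.2 len 0.051 [261.3 193. ] 222 (235, 164)
[0.4864 0.0623] yaw 9.3 len 0.051 [257.6 211.5] 226 (234, 171)
[ 0.4373 -0.0975] yaw 11.7 len 0.050 [324.3 231.7] 223 (232, 177)
[0.4337 0.0533] yaw -12.5 len 0.051 [261.3 234.8] 226 (232, 182)
```

View pics/t8c.png

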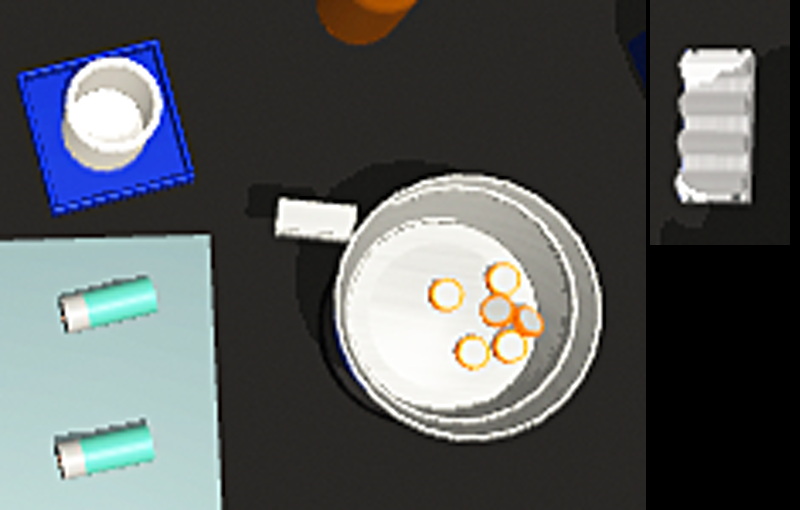

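Emit:
{"fn": "drive_tool", "kwargs": {"rows": [[[0,0,0],[2.0,-5.2,0],8],[[0,0,0],[2.0,-5.2,0],8],[[0,0,0],[2.0,-5.2,0],8],[[0,0,0],[2.0,-5.2,0],8],[[0,0,0],[2.1,-5.2,0],8],[[0,0,0],[2.1,-5.1,0],8],[[0,0,0],[2.1,-5.1,0],8],[[0,0,0],[0,0,0],8]], "force": 40}}

```text
clock: 21.78
position: [0.5437, -0.1074, 0.2342]
ee_rot: [-0.002, 0.994, 0.106, 0.003]
contact_force: [-0.2, 1.2, -0.5]
width: 0.0798
gripper_force: 0.0
```

Emit:
{"fn": "drive_tool", "kwargs": {"rows": [[[0,0,0],[0,0,-5],8],[[0,0,0],[0,0,-5],8],[[0,0,0],[0,0,-5],8],[[0,0,0],[0,0,-5],8],[[0,0,0],[0,0,-2.5],8],[[0,0,0],[0,0,0],8],[[0,0,0],[0,0,0],8]]}}

```text
clock: 22.65
position: [0.5433, -0.1023, 0.0111]
ee_rot: [-0.003, 0.994, 0.109, 0.004]
contact_force: [-0.5, 0.4, -0.4]
width: 0.0797
gripper_force: 0.0
```

```bash
python3 st.py
```

```text
q [-0.317  0.434  1.842  0.01   0.862  1.029] p [ 0.5433 -0.1023  0.0111] z [ 0.007  0.006 -1.   ] y [ 0.217 -0.976 -0.004] w 0.0797 F [-0.5  0.4 -0.4] gf 0.0 t 22.65
```

Emit:
{"fn": "drive_tool", "kwargs": {"rows": [[[0,0,0],[-0.2,0.1,-0.7],8],[[0,0,0],[0,0,-0.6],8],[[0,0,0],[0,0,0],8]]}}

```text
clock: 23.02
position: [0.54, -0.1007, -0.0031]
ee_rot: [-0.003, 0.994, 0.109, 0.003]
contact_force: [-0.7, -0.0, -0.7]
width: 0.0804
gripper_force: 0.0
```

Emit:
{"fn": "drive_tool", "kwargs": {"rows": [[[0,0,0],[0,0,-0.3],8],[[0,0,0],[0,0,-0.3],8],[[0,0,0],[0,0,0],8]]}}

```text
clock: 23.4
position: [0.5402, -0.1008, -0.0093]
ee_rot: [-0.003, 0.994, 0.109, 0.003]
contact_force: [1.1, 0.3, -0.7]
width: 0.0798
gripper_force: 0.0
```

Emit:
{"fn": "drive_tool", "kwargs": {"rows": [[[0,0,0],[0,0,0.1],5.6],[[0,0,0],[0,0,0],5.6],[[0,0,0],[0,0,0],5.6],[[0,0,0],[0,0,0],5.6],[[0,0,0],[0,0,0],5.6]]}}

```text
clock: 24.02
position: [0.5408, -0.1009, -0.0077]
ee_rot: [-0.003, 0.994, 0.109, 0.003]
contact_force: [0.4, 0.3, 3.7]
width: 0.0638
gripper_force: 45.0
```

```bash
python3 st.py
```

```text
q [-0.316  0.456  1.866  0.011  0.816  1.029] p [ 0.5408 -0.1009 -0.0077] z [ 0.006  0.006 -1.   ] y [ 0.216 -0.976 -0.005] w 0.0638 F [0.4 0.3 3.7] gf 45.0 t 24.025
```

Emit:
{"fn": "drive_tool", "kwargs": {"rows": [[[0,0,0],[0,0,2],5.6],[[0,0,0],[0,0,5],5.6],[[0,0,0],[0,0,5],5.6],[[0,0,0],[0,0,5],5.6]]}}

```text
clock: 24.52
position: [0.5396, -0.1007, 0.1628]
ee_rot: [-0.003, 0.994, 0.109, 0.002]
contact_force: [1.0, -0.8, -1.2]
width: 0.064
gripper_force: 44.6
```

```bash
python3 st.py
python3 - <<'E'
from h import *
im=cv2.imread("pics/t8.png").astype(float).max(2)
L=[];R=[]
for r in range(160,203):
    row=im[r,140:178]; 
    i=np.argmax(row>130); L.append(140+i-1+(130-row[i-1])/(row[i]-row[i-1]))
    j=len(row)-1-np.argmax(row[::-1]>130); R.append(140+j+(row[j]-130)/(row[j]-row[j+1]))
rows=np.arange(160,203)
print(np.round(L,1),np.round(R,1))
pr=np.polyfit(rows,R,1)
a=onz("top",(np.polyval(pr,162),162),0.0);b=onz("top",(np.polyval(pr,200),200),0.0); print("right edge z0",a,b,"yaw deg",np.degrees(np.arctan2(-(a-b)[1],(a-b)[0])))
Lr=sorted(L)[:10]; print("left",onz("top",(np.mean(Lr)+.0,181),.029))
col=im[152:210,150:166].mean(1); print(col.round())
E
```

```text
q [-0.316  0.272  1.651  0.008  1.217  1.033] p [ 0.5396 -0.1007  0.1628] z [ 0.003  0.007 -1.   ] y [ 0.216 -0.976 -0.006] w 0.064 F [ 1.  -0.8 -1.2] gf 44.6 t 24.525
[149.3 148.6 148.3 147.6 148.3 148.4 148.4 149.2 149.4 149.3 149.4 149.3
 148.6 147.8 147.8 148.2 148.2 148.5 149.  149.2 149.2 149.3 148.5 147.8
 147.6 147.4 147.5 147.7 148.1 148.5 148.5 148.5 148.5 147.8 147.8 147.3
 146.7 146.6 147.  147.3 147.6 148.1 148.5] [168.8 169.2 169.2 169.2 169.2 169.2 169.2 169.2 169.2 169.2 169.2 168.9
 168.8 168.8 168.7 168.6 168.6 168.8 168.7 168.7 168.4 168.4 168.4 168.4
 168.3 168.3 168.3 168.2 168.2 168.2 168.1 168.1 168.2 168.2 168.2 168.2
 168.2 168.2 168.2 168.2 168.2 168.2 168. ]
right edge z0 [0.61154902 0.27298338 0.        ] [0.51755523 0.27383203 0.        ] yaw deg 0.5172963636478289
left [0.56030008 0.31759394 0.029     ]
[ 41.  41.  41.  41.  41.  37.  18. 170. 234. 238. 233. 253. 248. 232.
 220. 231. 231. 224. 223. 198. 184. 183. 187. 190. 186. 182. 209. 220.
 221. 222. 201. 184. 183. 187. 190. 187. 182. 205. 220. 221. 222. 207.
 185. 183. 185. 187. 191. 196. 208. 213. 144.  36.  26.  32.  31.  32.
  31.  31.]
```

Emit:
{"fn": "drive_tool", "kwargs": {"rows": [[[0,0,-0.073],[0.7,5.6,0],5.6],[[0,0,-0.073],[0.7,5.6,0],5.6],[[0,0,-0.073],[0.7,5.6,0],5.6],[[0,0,0],[0.7,5.7,0],5.6],[[0,0,0],[0.7,5.7,0],5.6],[[0,0,0],[0.7,5.7,0],5.6],[[0,0,0],[0.8,5.7,0],5.6],[[0,0,0],[0,0,0],5.6]]}}

```text
clock: 25.52
position: [0.5898, 0.2993, 0.1606]
ee_rot: [-0.003, 1.0, 0.002, 0.002]
contact_force: [0.2, -1.1, -1.8]
width: 0.0638
gripper_force: 44.7
```

Emit:
{"fn": "drive_tool", "kwargs": {"rows": [[[0,0,0],[0,0,-5],5.6],[[0,0,0],[0,0,-4],5.6],[[0,0,0],[0,0,-2.5],5.6],[[0,0,0],[0,0,-1],5.6],[[0,0,0],[0,0,0],5.6],[[0,0,0],[0,0,0],5.6]]}}

```text
clock: 26.28
position: [0.5914, 0.2952, 0.0384]
ee_rot: [-0.003, 1.0, -0.001, 0.004]
contact_force: [0.9, -0.2, -1.1]
width: 0.0638
gripper_force: 44.7
```

```bash
python3 st.py
```

```text
q [0.356 0.531 1.563 0.003 1.037 1.927] p [0.5914 0.2952 0.0384] z [ 0.009  0.006 -1.   ] y [-0.001 -1.    -0.006] w 0.0638 F [ 0.9 -0.2 -1.1] gf 44.7 t 26.275
```

Down in small steps until contact.

Emit:
{"fn": "drive_tool", "kwargs": {"rows": [[[0,0,0],[-0.2,0,-1],5.6],[[0,0,0],[0,0,-0.7],5.6],[[0,0,0],[0,0,-0.4],5.6],[[0,0,0],[0,0,0],5.6]]}}

```text
clock: 26.78
position: [0.5884, 0.2951, 0.0157]
ee_rot: [-0.003, 1.0, -0.0, 0.003]
contact_force: [0.0, -0.3, 0.2]
width: 0.0639
gripper_force: 44.7
```

Emit:
{"fn": "drive_tool", "kwargs": {"rows": [[[0,0,0],[0,0,-0.2],5.6],[[0,0,0],[0,0,-0.2],5.6],[[0,0,0],[0,0,0],5.6]]}}

```text
clock: 27.15
position: [0.5905, 0.2956, 0.0134]
ee_rot: [-0.003, 1.0, -0.001, 0.005]
contact_force: [1.8, -0.5, 4.2]
width: 0.0639
gripper_force: 45.4
```

Emit:
{"fn": "drive_tool", "kwargs": {"rows": [[[0,0,0],[0.1,0,0],6.8],[[0,0,0],[0,0,0],7.6],[[0,0,0],[0,0,0],7.6],[[0,0,0],[0,0,0],7.6],[[0,0,0],[0,0,0],7.6]]}}

```text
clock: 27.78
position: [0.5893, 0.2951, 0.0119]
ee_rot: [-0.003, 1.0, -0.0, 0.003]
contact_force: [-0.2, -0.2, 0.5]
width: 0.076
gripper_force: 0.0
```

Emit:
{"fn": "drive_tool", "kwargs": {"rows": [[[0,0,0],[0,0,3],8],[[0,0,0],[0,0,5],8],[[0,0,0],[0,0,5],8],[[0,0,0],[0,0,2],8],[[0,0,0],[-4,-3,0],8],[[0,0,0],[-4,-3,0],8],[[0,0,0],[-4,0,0],8]]}}

```text
clock: 28.65
position: [0.4679, 0.2334, 0.162]
ee_rot: [-0.002, 1.0, -0.002, 0.003]
contact_force: [0.3, 1.6, 0.1]
width: 0.0801
gripper_force: 0.0
```

```bash
cat > chk.py <<'E'
from h import *; import cans
im=snap("top")
for z,roi in((.014,(150,270,180,375)),(.034,(145,215,135,180))):
    for o in cans.cans(im,z,roi): print(z,np.round(o[0],4),"yaw %.1f len %.3f"%(o[1],o[2]),o[4])
E
python3 st.py; python3 chk.py
```

```text
q [0.328 0.232 1.71  0.003 1.192 1.901] p [0.4679 0.2334 0.162 ] z [ 0.006  0.004 -1.   ] y [-0.003 -1.    -0.005] w 0.0801 F [0.3 1.6 0.1] gf 0.0 t 28.65
0.014 [0.5316 0.0536] yaw 7.2 len 0.051 222
0.014 [0.4864 0.0623] yaw 9.4 len 0.051 227
0.014 [ 0.4373 -0.0973] yaw 11.3 len 0.051 224
0.014 [0.4337 0.0533] yaw -12.5 len 0.051 226
0.034 [0.5361 0.3123] yaw 88.2 len 0.130 1071
```

Emit:
{"fn": "drive_tool", "kwargs": {"rows": [[[0,0,0.065],[1.6,-4.5,0],8],[[0,0,0.065],[1.6,-4.5,0],8],[[0,0,0],[1.6,-4.5,0],8],[[0,0,0],[1.6,-4.5,0],8],[[0,0,0],[0,0,-4],8],[[0,0,0],[0,0,-5],8],[[0,0,0],[0,0,-4],8],[[0,0,0],[0,0,0],8]]}}

```text
clock: 29.7
position: [0.5307, 0.0552, 0.0295]
ee_rot: [-0.003, 0.998, 0.064, -0.001]
contact_force: [-0.3, -0.9, -0.0]
width: 0.08
gripper_force: 0.0
```

```bash
python3 st.py
```

```text
q [-0.031  0.39   1.859  0.008  0.894  1.406] p [0.5307 0.0552 0.0295] z [-0.002  0.006 -1.   ] y [ 0.129 -0.992 -0.006] w 0.08 F [-0.3 -0.9 -0. ] gf 0.0 t 29.7
```

Emit:
{"fn": "drive_tool", "kwargs": {"rows": [[[0,0,0],[0.1,-0.1,-2],8],[[0,0,0],[0,0,-1.2],8],[[0,0,0],[0,0,-0.5],8],[[0,0,0],[0,0,0],8],[[0,0,0],[0,0,0],5.6],[[0,0,0],[0,0,0],5.6],[[0,0,0],[0,0,0],5.6],[[0,0,0],[0,0,0],5.6]]}}

```text
clock: 30.7
position: [0.5351, 0.0542, -0.0038]
ee_rot: [-0.003, 0.998, 0.065, 0.004]
contact_force: [-1.1, 0.2, 4.6]
width: 0.0636
gripper_force: 43.6
```

Emit:
{"fn": "drive_tool", "kwargs": {"rows": [[[0,0,0],[0,0,0],5.6],[[0,0,0],[0,0,2],5.6],[[0,0,0],[0,0,5],5.6],[[0,0,0],[0,0,5],5.6],[[0,0,0],[0,0,4],5.6]]}}

```text
clock: 31.32
position: [0.5347, 0.0541, 0.1572]
ee_rot: [-0.003, 0.998, 0.065, 0.004]
contact_force: [-0.5, -0.4, -1.5]
width: 0.0637
gripper_force: 45.0
```

```bash
python3 st.py
```

```text
q [-0.033  0.257  1.688  0.007  1.189  1.406] p [0.5347 0.0541 0.1572] z [ 0.008  0.006 -1.   ] y [ 0.129 -0.992 -0.005] w 0.0637 F [-0.5 -0.4 -1.5] gf 45.0 t 31.325
```

Emit:
{"fn": "drive_tool", "kwargs": {"rows": [[[0,0,-0.065],[0.6,4.8,0],5.6],[[0,0,-0.065],[0.6,4.8,0],5.6],[[0,0,0],[0.7,4.8,0],5.6],[[0,0,0],[0.7,4.8,0],5.6],[[0,0,0],[0.6,4.9,0],5.6],[[0,0,0],[0,0,-4],5.6],[[0,0,0],[0,0,-4],5.6],[[0,0,0],[0,0,-3],5.6]]}}

```text
clock: 32.33
position: [0.5653, 0.2951, 0.0431]
ee_rot: [-0.002, 1.0, -0.0, 0.002]
contact_force: [1.4, 0.1, -0.7]
width: 0.0638
gripper_force: 45.0
```

Emit:
{"fn": "drive_tool", "kwargs": {"rows": [[[0,0,0],[0,0,-1],5.6],[[0,0,0],[0,0,0],5.6]]}}

```text
clock: 32.58
position: [0.5664, 0.2951, 0.0349]
ee_rot: [-0.003, 1.0, -0.001, 0.003]
contact_force: [0.9, -0.5, -0.9]
width: 0.0635
gripper_force: 45.0
```

```bash
python3 st.py
```

```text
q [0.37  0.508 1.619 0.003 1.007 1.94 ] p [0.5664 0.2951 0.0349] z [ 0.006  0.005 -1.   ] y [-0.001 -1.    -0.005] w 0.0635 F [ 0.9 -0.5 -0.9] gf 45.0 t 32.575
```

Emit:
{"fn": "drive_tool", "kwargs": {"rows": [[[0,0,0],[0,0,-0.8],5.6],[[0,0,0],[0,0,-0.5],5.6],[[0,0,0],[0,0,0],5.6]]}}

```text
clock: 32.95
position: [0.5663, 0.295, 0.022]
ee_rot: [-0.003, 1.0, -0.0, 0.003]
contact_force: [0.3, 0.4, -1.4]
width: 0.0634
gripper_force: 45.0
```

Emit:
{"fn": "drive_tool", "kwargs": {"rows": [[[0,0,0],[0,0,-0.2],5.6],[[0,0,0],[0,0,-0.2],5.6],[[0,0,0],[0,0,0],5.6]]}}

```text
clock: 33.33
position: [0.5668, 0.2952, 0.0182]
ee_rot: [-0.003, 1.0, -0.0, 0.004]
contact_force: [0.4, 0.5, -0.9]
width: 0.0634
gripper_force: 45.0
```

Emit:
{"fn": "drive_tool", "kwargs": {"rows": [[[0,0,0],[0,0,-0.2],5.6],[[0,0,0],[0,0,-0.1],5.6],[[0,0,0],[0,0,0],5.6]]}}

```text
clock: 33.7
position: [0.5678, 0.2954, 0.0171]
ee_rot: [-0.003, 1.0, -0.001, 0.005]
contact_force: [-0.5, -2.1, 9.6]
width: 0.0635
gripper_force: 46.1
```

Emit:
{"fn": "drive_tool", "kwargs": {"rows": [[[0,0,0],[0,0,0.1],6.8],[[0,0,0],[0,0,0],7.6],[[0,0,0],[0,0,0],7.6],[[0,0,0],[0,0,0],7.6],[[0,0,0],[0,0,3],7.6],[[0,0,0],[0,0,5],8],[[0,0,0],[0,0,5],8],[[0,0,0],[0,0,2],8]]}}

```text
clock: 34.7
position: [0.568, 0.2958, 0.1697]
ee_rot: [-0.004, 1.0, -0.0, 0.006]
contact_force: [0.4, 0.3, -0.6]
width: 0.0803
gripper_force: 0.0
```

Emit:
{"fn": "drive_tool", "kwargs": {"rows": [[[0,0,0],[-4.5,-3,0],8],[[0,0,0],[-4.5,-3,0],8],[[0,0,0],[-4.5,0,0],8],[[0,0,0],[-3,0,0],8],[[0,0,0],[0,0,0],8]]}}

```text
clock: 35.33
position: [0.3991, 0.2348, 0.1661]
ee_rot: [-0.002, 1.0, 0.0, 0.003]
contact_force: [1.4, 0.4, 0.7]
width: 0.0799
gripper_force: 0.0
```

```bash
sed -i 's/print(z,/(o[4]<400) and print(z,/; s/im=snap("top")/import time; im=snap("top",f"pics\/k{int(time.time())}.png")/' chk.py; python3 st.py; python3 chk.py; ls pics | grep ^k
```

```text
q [0.379 0.141 1.819 0.003 1.175 1.949] p [0.3991 0.2348 0.1661] z [ 0.005  0.005 -1.   ] y [ 0.    -1.    -0.005] w 0.0799 F [1.4 0.4 0.7] gf 0.0 t 35.325
0.014 [0.4864 0.0623] yaw 9.3 len 0.051 226
0.014 [ 0.4373 -0.0973] yaw 11.3 len 0.051 224
0.014 [0.4337 0.0533] yaw -12.5 len 0.051 226
k1796174792.png
```

```bash
cat > cr.py <<'E'
from h import *; import sys,glob
im=cv2.cvtColor(cv2.imread(sorted(glob.glob("pics/k*.png"))[-1]),cv2.COLOR_BGR2RGB)
h=cv2.cvtColor(im,cv2.COLOR_RGB2HSV).astype(int)
m=((h[...,0]>72)&(h[...,0]<97)&(h[...,1]>60)).astype(np.uint8); m[:145]=0;m[215:]=0;m[:,:135]=0;m[:,182:]=0
k,l,s,c=cv2.connectedComponentsWithStats(m)
for i in range(1,k):
    if s[i,4]>15: print(s[i],c[i].round(1),onz("top",c[i],.034).round(4))
E
python3 cr.py
```

```text
[147 163  24  22 500] [158.8 173.5] [0.5775 0.2892 0.034 ]
```

Emit:
{"fn": "drive_tool", "kwargs": {"rows": [[[0,0,-0.073],[0.8,-4.5,0],8],[[0,0,-0.073],[0.8,-4.5,0],8],[[0,0,-0.073],[0.8,-4.5,0],8],[[0,0,0],[0.8,-4.5,0],8],[[0,0,0],[0,0,-4],8],[[0,0,0],[0,0,-5],8],[[0,0,0],[0,0,-5],8],[[0,0,0],[0,0,0],8]]}}

```text
clock: 36.38
position: [0.4316, 0.0547, 0.0232]
ee_rot: [-0.002, 0.994, -0.11, -0.0]
contact_force: [0.5, -0.2, 0.4]
width: 0.0802
gripper_force: 0.0
```

Emit:
{"fn": "drive_tool", "kwargs": {"rows": [[[0,0,0],[0,0,0],8]]}}

```text
clock: 36.5
position: [0.4356, 0.0549, 0.027]
ee_rot: [-0.002, 0.994, -0.11, 0.005]
contact_force: [1.3, 0.2, 0.5]
width: 0.08
gripper_force: 0.0
```

Emit:
{"fn": "drive_tool", "kwargs": {"rows": [[[0,0,0],[-0.2,-0.1,-1.5],8],[[0,0,0],[0,0,-1.2],8],[[0,0,0],[0,0,-0.7],8],[[0,0,0],[0,0,0],8],[[0,0,0],[0,0,0],5.6],[[0,0,0],[0,0,0],5.6],[[0,0,0],[0,0,0],5.6],[[0,0,0],[0,0,0],5.6]]}}

```text
clock: 37.5
position: [0.4319, 0.0542, -0.0073]
ee_rot: [-0.002, 0.994, -0.11, 0.004]
contact_force: [-1.6, -1.1, 6.3]
width: 0.064
gripper_force: 43.4
```

Emit:
{"fn": "drive_tool", "kwargs": {"rows": [[[0,0,0],[0,0,0],5.6],[[0,0,0],[0,0,2],5.6],[[0,0,0],[0,0,5],5.6],[[0,0,0],[0,0,5],5.6],[[0,0,0],[0,0,4],5.6],[[0,0,0],[0,0,0],5.6]]}}

```text
clock: 38.25
position: [0.4339, 0.0541, 0.1551]
ee_rot: [-0.003, 0.994, -0.11, 0.007]
contact_force: [0.1, 0.0, -1.2]
width: 0.0637
gripper_force: 45.4
```

```bash
python3 st.py
```

```text
q [-0.039  0.107  1.89   0.004  1.129  1.75 ] p [0.4339 0.0541 0.1551] z [ 0.015  0.003 -1.   ] y [-0.218 -0.976 -0.007] w 0.0637 F [ 0.1  0.  -1.2] gf 45.4 t 38.25
```

Emit:
{"fn": "drive_tool", "kwargs": {"rows": [[[0,0,0.073],[2.0,4.8,0],5.6],[[0,0,0.073],[2.0,4.8,0],5.6],[[0,0,0.073],[2.0,4.8,0],5.6],[[0,0,0],[2.1,4.8,0],5.6],[[0,0,0],[2.1,4.9,0],5.6],[[0,0,0],[0,0,-4],5.6],[[0,0,0],[0,0,-4],5.6],[[0,0,0],[0,0,-3],5.6]]}}

```text
clock: 39.25
position: [0.5312, 0.2945, 0.0382]
ee_rot: [-0.002, 1.0, -0.0, 0.001]
contact_force: [0.2, 0.4, -0.3]
width: 0.064
gripper_force: 45.3
```

Emit:
{"fn": "drive_tool", "kwargs": {"rows": [[[0,0,0],[0,0,-1],5.6],[[0,0,0],[0,0,0],5.6],[[0,0,0],[0,0,0],5.6]]}}

```text
clock: 39.62
position: [0.5344, 0.2955, 0.0331]
ee_rot: [-0.003, 1.0, -0.001, 0.004]
contact_force: [-0.6, 0.9, -1.7]
width: 0.064
gripper_force: 45.3
```

```bash
python3 st.py
```

```text
q [0.39  0.474 1.69  0.003 0.967 1.96 ] p [0.5344 0.2955 0.0331] z [ 0.008  0.006 -1.   ] y [-0.001 -1.    -0.006] w 0.064 F [-0.6  0.9 -1.7] gf 45.3 t 39.625
```

Emit:
{"fn": "drive_tool", "kwargs": {"rows": [[[0,0,0],[0.1,0,-0.8],5.6],[[0,0,0],[0,0,-0.6],5.6],[[0,0,0],[0,0,0],5.6],[[0,0,0],[0,0,-0.2],5.6],[[0,0,0],[0,0,0],5.6]]}}

```text
clock: 40.25
position: [0.5343, 0.2951, 0.0159]
ee_rot: [-0.003, 1.0, -0.0, 0.003]
contact_force: [0.3, -0.1, -0.3]
width: 0.0639
gripper_force: 45.3
```

Emit:
{"fn": "drive_tool", "kwargs": {"rows": [[[0,0,0],[0,0,-0.2],5.6],[[0,0,0],[0,0,-0.1],5.6],[[0,0,0],[0,0,0],5.6]]}}

```text
clock: 40.62
position: [0.5349, 0.2953, 0.0138]
ee_rot: [-0.003, 1.0, -0.001, 0.004]
contact_force: [0.3, -0.3, 3.8]
width: 0.0639
gripper_force: 45.9
```

Seated. Release, lift, retreat and look.

Emit:
{"fn": "drive_tool", "kwargs": {"rows": [[[0,0,0],[0,0,0],6.8],[[0,0,0],[0,0,0],7.6],[[0,0,0],[0,0,0],7.6],[[0,0,0],[0,0,0],7.6],[[0,0,0],[0,0,3],7.6],[[0,0,0],[0,0,5],8],[[0,0,0],[0,0,5],8],[[0,0,0],[0,0,2],8]]}}

```text
clock: 41.62
position: [0.536, 0.2958, 0.1667]
ee_rot: [-0.004, 1.0, -0.0, 0.006]
contact_force: [0.4, -0.7, -0.1]
width: 0.0802
gripper_force: 0.0
```

Emit:
{"fn": "drive_tool", "kwargs": {"rows": [[[0,0,0],[-4.5,-3,0],8],[[0,0,0],[-4.5,-3,0],8],[[0,0,0],[-4.5,0,0],8],[[0,0,0],[0,0,0],8]]}}

```text
clock: 42.12
position: [0.3957, 0.2343, 0.163]
ee_rot: [-0.002, 1.0, -0.0, 0.002]
contact_force: [0.2, 0.9, 0.6]
width: 0.0803
gripper_force: 0.0
```

```bash
python3 st.py; python3 chk.py; python3 cr.py
```

```text
q [0.381 0.14  1.829 0.003 1.167 1.95 ] p [0.3957 0.2343 0.163 ] z [ 0.004  0.005 -1.   ] y [-0.    -1.    -0.005] w 0.0803 F [0.2 0.9 0.6] gf 0.0 t 42.125
0.014 [0.4863 0.0623] yaw 9.7 len 0.051 226
0.014 [ 0.4374 -0.0973] yaw 11.1 len 0.051 225
[147 163  24  34 750] [158.6 179. ] [0.5642 0.2893 0.034 ]
```

Emit:
{"fn": "drive_tool", "kwargs": {"rows": [[[0,0,0.056],[2.2,-4.3,0],8],[[0,0,0.056],[2.2,-4.3,0],8],[[0,0,0.057],[2.2,-4.3,0],8],[[0,0,0],[2.2,-4.3,0],8],[[0,0,0],[0,0,-4],8],[[0,0,0],[0,0,-5],8],[[0,0,0],[0,0,-5],8],[[0,0,0],[0,0,0],8]]}}

```text
clock: 43.18
position: [0.4854, 0.0628, 0.0199]
ee_rot: [-0.003, 0.996, 0.084, -0.001]
contact_force: [-0.6, -0.1, 1.0]
width: 0.08
gripper_force: 0.0
```

Emit:
{"fn": "drive_tool", "kwargs": {"rows": [[[0,0,0],[0,0,0],8]]}}

```text
clock: 43.3
position: [0.4895, 0.063, 0.0241]
ee_rot: [-0.003, 0.996, 0.084, 0.004]
contact_force: [-0.1, 0.6, 1.2]
width: 0.0796
gripper_force: 0.0
```

Emit:
{"fn": "drive_tool", "kwargs": {"rows": [[[0,0,0],[-0.3,0,-1.3],8],[[0,0,0],[0,0,-1.2],8],[[0,0,0],[0,0,-0.7],8],[[0,0,0],[0,0,0],8],[[0,0,0],[0,0,0],5.6],[[0,0,0],[0,0,0],5.6],[[0,0,0],[0,0,0],5.6],[[0,0,0],[0,0,0],5.6]]}}

```text
clock: 44.3
position: [0.4848, 0.0631, -0.0085]
ee_rot: [-0.003, 0.996, 0.084, 0.003]
contact_force: [-0.8, -0.2, 5.7]
width: 0.0642
gripper_force: 44.4
```

Emit:
{"fn": "drive_tool", "kwargs": {"rows": [[[0,0,0],[0,0,0],5.6],[[0,0,0],[0,0,2],5.6],[[0,0,0],[0,0,5],5.6],[[0,0,0],[0,0,5],5.6],[[0,0,0],[0,0,4],5.6],[[0,0,0],[0,0,0],5.6]]}}

```text
clock: 45.05
position: [0.4868, 0.0632, 0.154]
ee_rot: [-0.003, 0.996, 0.084, 0.007]
contact_force: [0.5, -0.6, -1.8]
width: 0.0639
gripper_force: 44.9
```

```bash
python3 st.py
```

```text
q [-0.018  0.189  1.791  0.007  1.149  1.382] p [0.4868 0.0632 0.154 ] z [ 0.013  0.006 -1.   ] y [ 0.167 -0.986 -0.004] w 0.0639 F [ 0.5 -0.6 -1.8] gf 44.9 t 45.05
```

Emit:
{"fn": "drive_tool", "kwargs": {"rows": [[[0,0,-0.056],[1.8,4.6,0],5.6],[[0,0,-0.056],[1.8,4.6,0],5.6],[[0,0,-0.056],[1.8,4.6,0],5.6],[[0,0,0],[1.8,4.7,0],5.6],[[0,0,0],[1.7,4.7,0],5.6],[[0,0,0],[0,0,-4],5.6],[[0,0,0],[0,0,-4],5.6],[[0,0,0],[0,0,-1.5],5.6]]}}

```text
clock: 46.05
position: [0.5703, 0.2941, 0.0513]
ee_rot: [-0.001, 1.0, 0.0, -0.001]
contact_force: [-0.2, -0.9, -0.8]
width: 0.0639
gripper_force: 44.8
```

Emit:
{"fn": "drive_tool", "kwargs": {"rows": [[[0,0,0],[0,0,0],5.6],[[0,0,0],[0,0,0],5.6]]}}

```text
clock: 46.3
position: [0.5746, 0.2954, 0.0573]
ee_rot: [-0.003, 1.0, -0.0, 0.004]
contact_force: [-0.2, 0.6, -0.3]
width: 0.0636
gripper_force: 44.8
```

```bash
python3 st.py
```

```text
q [0.366 0.493 1.58  0.003 1.058 1.935] p [0.5746 0.2954 0.0573] z [ 0.009  0.006 -1.   ] y [-0.    -1.    -0.006] w 0.0636 F [-0.2  0.6 -0.3] gf 44.8 t 46.3
```

Emit:
{"fn": "drive_tool", "kwargs": {"rows": [[[0,0,0],[0.2,0,-0.8],5.6],[[0,0,0],[0,0,-0.7],5.6],[[0,0,0],[0,0,-0.2],5.6],[[0,0,0],[0,0,0],5.6]]}}

```text
clock: 46.8
position: [0.5752, 0.295, 0.0388]
ee_rot: [-0.003, 1.0, 0.0, 0.003]
contact_force: [-0.4, -0.0, -0.9]
width: 0.0637
gripper_force: 44.8
```

Emit:
{"fn": "drive_tool", "kwargs": {"rows": [[[0,0,0],[0,0,-0.2],5.6],[[0,0,0],[0,0,-0.1],5.6],[[0,0,0],[0,0,0],5.6]]}}

```text
clock: 47.18
position: [0.5754, 0.2952, 0.036]
ee_rot: [-0.003, 1.0, 0.0, 0.003]
contact_force: [0.3, -0.7, -1.5]
width: 0.0641
gripper_force: 44.8
```

Emit:
{"fn": "drive_tool", "kwargs": {"rows": [[[0,0,0],[0,0,-0.1],5.6],[[0,0,0],[0,0,-0.1],5.6],[[0,0,0],[0,0,0],5.6]]}}

```text
clock: 47.55
position: [0.5761, 0.2952, 0.0347]
ee_rot: [-0.003, 1.0, 0.0, 0.004]
contact_force: [-0.3, -0.1, 3.4]
width: 0.0636
gripper_force: 45.2
```

Emit:
{"fn": "drive_tool", "kwargs": {"rows": [[[0,0,0],[0,0,0],6.8],[[0,0,0],[0,0,0],7.6],[[0,0,0],[0,0,0],7.6],[[0,0,0],[0,0,0],7.6],[[0,0,0],[0,0,2],7.6],[[0,0,0],[0,0,4],8],[[0,0,0],[0,0,4],8],[[0,0,0],[0,0,2],8]]}}

```text
clock: 48.55
position: [0.5765, 0.2956, 0.1567]
ee_rot: [-0.003, 1.0, 0.0, 0.005]
contact_force: [0.5, -0.5, 0.2]
width: 0.0798
gripper_force: 0.0
```

Emit:
{"fn": "drive_tool", "kwargs": {"rows": [[[0,0,0],[-4.5,-4,0],8],[[0,0,0],[-4.5,-4,0],8],[[0,0,0],[-4.5,-4,0],8],[[0,0,0],[-3,-4,0],8],[[0,0,0],[0,0,0],8]]}}

```text
clock: 49.18
position: [0.4074, 0.1333, 0.154]
ee_rot: [-0.002, 1.0, -0.001, 0.002]
contact_force: [0.7, -0.6, 1.0]
width: 0.0799
gripper_force: 0.0
```

```bash
python3 st.py; python3 chk.py; python3 cr.py
```

```text
q [0.15  0.101 1.901 0.004 1.134 1.722] p [0.4074 0.1333 0.154 ] z [ 0.005  0.004 -1.   ] y [-0.002 -1.    -0.004] w 0.0799 F [ 0.7 -0.6  1. ] gf 0.0 t 49.175
0.014 [ 0.4372 -0.0974] yaw 12.1 len 0.050 222
[144 163  27  33 788] [158.  179.4] [0.5633 0.2908 0.034 ]
```

Emit:
{"fn": "drive_tool", "kwargs": {"rows": [[[0,0,0.067],[0.7,-5.8,0],8],[[0,0,0.067],[0.7,-5.8,0],8],[[0,0,0.067],[0.7,-5.8,0],8],[[0,0,0],[0.7,-5.7,0],8],[[0,0,0],[0,0,-4],8],[[0,0,0],[0,0,-5],8],[[0,0,0],[0,0,-4],8],[[0,0,0],[0,0,0],8]]}}

```text
clock: 50.22
position: [0.4374, -0.0949, 0.0217]
ee_rot: [-0.004, 0.995, 0.101, 0.0]
contact_force: [-0.2, 1.3, 0.5]
width: 0.08
gripper_force: 0.0
```

Emit:
{"fn": "drive_tool", "kwargs": {"rows": [[[0,0,0],[0,0,0],8]]}}

```text
clock: 50.35
position: [0.4403, -0.0962, 0.0249]
ee_rot: [-0.002, 0.995, 0.101, 0.004]
contact_force: [-0.6, 0.2, 0.5]
width: 0.0801
gripper_force: 0.0
```

Emit:
{"fn": "drive_tool", "kwargs": {"rows": [[[0,0,0],[-0.2,-0.1,-1.3],8],[[0,0,0],[0,0,-1.2],8],[[0,0,0],[0,0,-0.7],8],[[0,0,0],[0,0,0],8],[[0,0,0],[0,0,0],5.6],[[0,0,0],[0,0,0],5.6],[[0,0,0],[0,0,0],5.6],[[0,0,0],[0,0,0],5.6]]}}

```text
clock: 51.35
position: [0.4368, -0.0969, -0.0073]
ee_rot: [-0.003, 0.995, 0.1, 0.003]
contact_force: [-0.6, 0.1, 5.8]
width: 0.0641
gripper_force: 43.8
```

Emit:
{"fn": "drive_tool", "kwargs": {"rows": [[[0,0,0],[0,0,0],5.6],[[0,0,0],[0,0,2],5.6],[[0,0,0],[0,0,5],5.6],[[0,0,0],[0,0,5],5.6],[[0,0,0],[0,0,4],5.6],[[0,0,0],[0,0,0],5.6]]}}

```text
clock: 52.1
position: [0.4387, -0.0978, 0.1551]
ee_rot: [-0.001, 0.995, 0.1, 0.006]
contact_force: [0.3, -0.7, -1.3]
width: 0.064
gripper_force: 45.3
```

```bash
python3 st.py
```

```text
q [-0.381  0.128  1.865  0.009  1.138  0.985] p [ 0.4387 -0.0978  0.1551] z [ 0.012  0.003 -1.   ] y [ 0.2   -0.98  -0.001] w 0.064 F [ 0.3 -0.7 -1.3] gf 45.3 t 52.1
```

Emit:
{"fn": "drive_tool", "kwargs": {"rows": [[[0,0,-0.067],[1.6,5.6,0.2],5.6],[[0,0,-0.067],[1.6,5.6,0.2],5.6],[[0,0,-0.067],[1.6,5.6,0.2],5.6],[[0,0,0],[1.6,5.6,0],5.6],[[0,0,0],[1.6,5.6,0],5.6],[[0,0,0],[1.6,5.6,0],5.6],[[0,0,0],[1.5,5.7,0],5.6],[[0,0,0],[0,0,0],5.6]]}}

```text
clock: 53.1
position: [0.5472, 0.2999, 0.1554]
ee_rot: [-0.003, 1.0, 0.002, 0.002]
contact_force: [-0.0, -0.1, -0.6]
width: 0.0636
gripper_force: 45.2
```

Emit:
{"fn": "drive_tool", "kwargs": {"rows": [[[0,0,0],[0,0,-4],5.6],[[0,0,0],[0,0,-4],5.6],[[0,0,0],[0,0,-1.8],5.6],[[0,0,0],[0,0,0],5.6],[[0,0,0],[0,0,0],5.6]]}}

```text
clock: 53.72
position: [0.5446, 0.2938, 0.0604]
ee_rot: [-0.001, 1.0, -0.0, 0.001]
contact_force: [-5.3, -3.1, 12.7]
width: 0.0643
gripper_force: 47.5
```

```bash
python3 st.py
```

```text
q [0.381 0.459 1.634 0.002 1.047 1.951] p [0.5446 0.2938 0.0604] z [ 0.001  0.002 -1.   ] y [-0.    -1.    -0.002] w 0.0643 F [-5.3 -3.1 12.7] gf 47.5 t 53.725
```

Emit:
{"fn": "drive_tool", "kwargs": {"rows": [[[0,0,0],[0,0,3],5.6],[[0,0,0],[0,0,5],5.6],[[0,0,0],[-4,0,2],5.6],[[0,0,0],[-5,-4,0],5.6],[[0,0,0],[-5,-4,0],5.6],[[0,0,0],[0,-4,0],5.6],[[0,0,0],[0,0,0],5.6]]}}

```text
clock: 54.6
position: [0.4077, 0.1752, 0.1591]
ee_rot: [-0.002, 1.0, -0.002, 0.002]
contact_force: [0.2, 0.3, 0.1]
width: 0.064
gripper_force: 46.1
```

```bash
python3 st.py; python3 chk.py; python3 cr.py
python3 - <<'E'
from h import *; import glob
t=cv2.imread(sorted(glob.glob("pics/k*.png"))[-1])[145:235,135:235]; s=cv2.cvtColor(snap("side","pics/s9.png"),cv2.COLOR_RGB2BGR)
c=proj("side",[.563,.295,.05]).astype(int); print(c)
s=s[max(0,c[1]-50):c[1]+50,max(0,c[0]-55):c[0]+55]
a=cv2.resize(t,(444,400),interpolation=cv2.INTER_CUBIC); b=cv2.resize(s,None,fx=350/s.shape[1],fy=350/s.shape[1],interpolation=cv2.INTER_CUBIC)
o=np.zeros((400,800,3),np.uint8); o[:,:444]=a; o[:b.shape[0],448:448+b.shape[1]]=b[:400]; cv2.imwrite("pics/d9.png",o)
E
```

```text
q [0.247 0.119 1.865 0.003 1.152 1.82 ] p [0.4077 0.1752 0.1591] z [ 0.004  0.004 -1.   ] y [-0.003 -1.    -0.004] w 0.064 F [0.2 0.3 0.1] gf 46.1 t 54.6
[145 163  26  33 777] [158.1 179.2] [0.5639 0.2904 0.034 ]
[203 285]
```

View pics/d9.png

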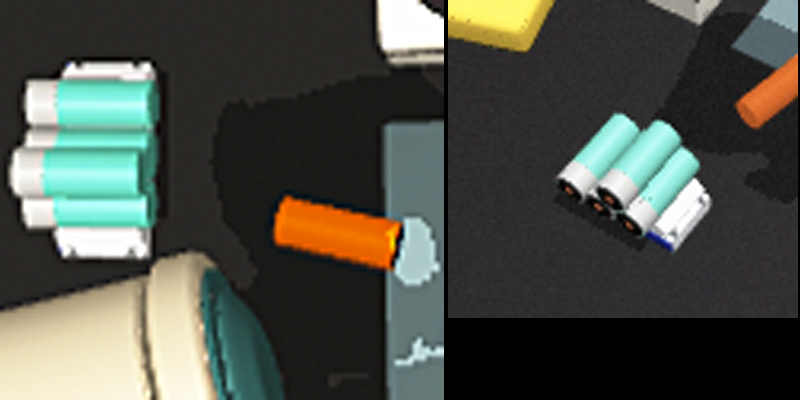

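Run:
```python
from h import *; import glob
for f in sorted(glob.glob("pics/k*.png"))[-3:]:
    g=cv2.imread(f).astype(int).max(2)
    print(f,[ (c,np.where(g[155:205,c]>110)[0][[0,-1]]+155 if (g[155:205,c]>110).any() else None) for c in (138,139,140,141,142)])
for r in (167.9,183.9,192.7): print(onz("top",(155,r),.056 if r==183.9 else .034)[0])
```

```text
pics/k1796174858.png [(138, None), (139, None), (140, array([177, 194])), (141, array([163, 195])), (142, array([163, 195]))]
pics/k1796174925.png [(138, array([183, 193])), (139, array([183, 193])), (140, array([177, 194])), (141, array([163, 195])), (142, array([163, 195]))]
pics/k1796174977.png [(138, array([179, 188])), (139, array([178, 188])), (140, array([177, 194])), (141, array([163, 195])), (142, array([163, 195]))]
0.5910715170555516
0.5495307656053696
0.5315112800520665
```

Emit:
{"fn": "drive_tool", "kwargs": {"rows": [[[0,0,0],[4.2,3,0],5.6],[[0,0,0],[4.2,3,0],5.6],[[0,0,0],[4.2,3,0],5.6],[[0,0,0],[4.2,3,0],5.6],[[0,0,0],[0,0,0],5.6],[[0,0,0],[0,0,-4],5.6],[[0,0,0],[0,0,-3],5.6],[[0,0,0],[0,0,0],5.6]]}}

```text
clock: 55.7
position: [0.5746, 0.2973, 0.0867]
ee_rot: [-0.001, 1.0, 0.0, -0.001]
contact_force: [0.1, 1.2, -1.2]
width: 0.064
gripper_force: 46.0
```

Emit:
{"fn": "drive_tool", "kwargs": {"rows": [[[0,0,0],[0,0,0],5.6],[[0,0,0],[0,0,0],5.6]]}}

```text
clock: 55.95
position: [0.5788, 0.2985, 0.0918]
ee_rot: [-0.003, 1.0, 0.0, 0.005]
contact_force: [0.6, 0.8, -1.1]
width: 0.0639
gripper_force: 46.0
```

```bash
python3 st.py
```

```text
q [0.368 0.469 1.527 0.003 1.136 1.937] p [0.5788 0.2985 0.0918] z [ 0.009  0.006 -1.   ] y [ 0.    -1.    -0.006] w 0.0639 F [ 0.6  0.8 -1.1] gf 46.0 t 55.95
```

Emit:
{"fn": "drive_tool", "kwargs": {"rows": [[[0,0,0],[0,-0.3,-2.5],5.6],[[0,0,0],[0,0,-1.5],5.6],[[0,0,0],[0,0,0],5.6],[[0,0,0],[0,0,0],5.6]]}}

```text
clock: 56.45
position: [0.5785, 0.2954, 0.0508]
ee_rot: [-0.003, 1.0, 0.0, 0.004]
contact_force: [0.3, 0.5, -0.3]
width: 0.0639
gripper_force: 46.1
```

Emit:
{"fn": "drive_tool", "kwargs": {"rows": [[[0,0,0],[0,0,-0.5],5.6],[[0,0,0],[0,0,-0.3],5.6],[[0,0,0],[0,0,0],5.6]]}}

```text
clock: 56.82
position: [0.5775, 0.295, 0.0417]
ee_rot: [-0.002, 1.0, 0.0, 0.003]
contact_force: [0.3, 0.0, -0.6]
width: 0.0636
gripper_force: 46.1
```

Emit:
{"fn": "drive_tool", "kwargs": {"rows": [[[0,0,0],[0,0,-0.2],5.6],[[0,0,0],[0,0,-0.2],5.6],[[0,0,0],[0,0,0],5.6]]}}

```text
clock: 57.2
position: [0.5777, 0.295, 0.0378]
ee_rot: [-0.003, 1.0, 0.0, 0.003]
contact_force: [0.4, 0.6, -0.5]
width: 0.064
gripper_force: 46.1
```

Emit:
{"fn": "drive_tool", "kwargs": {"rows": [[[0,0,0],[0,0,-0.2],5.6],[[0,0,0],[0,0,0],5.6]]}}

```text
clock: 57.45
position: [0.5777, 0.295, 0.0358]
ee_rot: [-0.003, 1.0, 0.0, 0.003]
contact_force: [-0.3, -0.3, -0.6]
width: 0.0639
gripper_force: 46.1
```

Emit:
{"fn": "drive_tool", "kwargs": {"rows": [[[0,0,0],[0,0,-0.1],5.6],[[0,0,0],[0,0,-0.1],5.6],[[0,0,0],[0,0,0],5.6]]}}

```text
clock: 57.82
position: [0.5779, 0.295, 0.0354]
ee_rot: [-0.003, 1.0, 0.0, 0.004]
contact_force: [-2.0, -0.4, 6.8]
width: 0.064
gripper_force: 46.9
```

Emit:
{"fn": "drive_tool", "kwargs": {"rows": [[[0,0,0],[0,0,0],6.8],[[0,0,0],[0,0,0],7.6],[[0,0,0],[0,0,0],8],[[0,0,0],[0,0,0],8],[[0,0,0],[0,0,2],8],[[0,0,0],[0,0,4],8],[[0,0,0],[0,0,4],8],[[0,0,0],[0,0,3],8]]}}

```text
clock: 58.82
position: [0.5783, 0.2953, 0.1659]
ee_rot: [-0.003, 1.0, 0.0, 0.004]
contact_force: [0.1, 1.1, 0.1]
width: 0.0799
gripper_force: 0.0
```

Emit:
{"fn": "drive_tool", "kwargs": {"rows": [[[0,0,0],[-4.5,-4,0],5],[[0,0,0],[-4.5,-4,0],3],[[0,0,0],[-4.5,-4,0],1],[[0,0,0],[-3,-4,0],0],[[0,0,0],[0,0,0],0]]}}

```text
clock: 59.45
position: [0.4099, 0.1332, 0.164]
ee_rot: [-0.002, 1.0, -0.001, 0.002]
contact_force: [1.2, 0.5, -0.4]
width: 0.0006
gripper_force: 0.0
```

```bash
python3 st.py; python3 chk.py
python3 - <<'E'
from h import *; import glob
f=sorted(glob.glob("pics/k*.png"))[-1]; im=cv2.imread(f)
g=im.astype(int).max(2)
print([ (c,(np.where(g[155:205,c]>110)[0]+155).tolist()) for c in (136,137,138,139,140,141)])
print([proj("top",[x,.30,z]).round(1).tolist() for x,z in((.591,.0339),(.564,.0339),(.537,.0339),(.5775,.0561),(.5505,.0561))])
h=cv2.cvtColor(im,cv2.COLOR_BGR2HSV); m=((h[...,0]>5)&(h[...,0]<25)&(h[...,1]>130)&(h[...,2]>120)).astype(np.uint8); m[:150]=0; m[:,:380]=0
k,l,s,c=cv2.connectedComponentsWithStats(m); print("caps",[c[i].round().tolist() for i in range(1,k) if s[i,4]>5])
m=((h[...,0]>45)&(h[...,0]<75)&(h[...,1]>120)&(h[...,2]>80)).astype(np.uint8); k,l,s,c=cv2.connectedComponentsWithStats(m); print("btn",[(c[i].round(1).tolist(),onz("top",c[i],.072).round(4)) for i in range(1,k) if s[i,4]>50])
m=(g>150).astype(np.uint8); m[:105]=0;m[165:]=0;m[:,:295]=0;m[:,350:]=0; c=cv2.findContours(m,0,1)[0]; c=max(c,key=cv2.contourArea); print("cup",cv2.minEnclosingCircle(c),cv2.boundingRect(c), [proj("top",[.672,-.1,z]).round(1) for z in(.004,.079)])
E
```

```text
q [0.149 0.095 1.88  0.004 1.161 1.721] p [0.4099 0.1332 0.164 ] z [ 0.005  0.004 -1.   ] y [-0.002 -1.    -0.004] w 0.0006 F [ 1.2  0.5 -0.4] gf 0.0 t 59.45
[(136, []), (137, [182, 183, 184, 185, 186]), (138, [168, 169, 170, 171, 172, 173, 174, 175, 176, 179, 180, 181, 182, 183, 184, 185, 186, 187, 188]), (139, [167, 168, 169, 170, 171, 172, 173, 174, 175, 176, 177, 178, 179, 180, 181, 182, 183, 184, 185, 186, 187, 188]), (140, [167, 168, 169, 170, 171, 172, 173, 174, 175, 176, 177, 178, 179, 180, 181, 182, 183, 184, 185, 186, 187, 188, 189, 190, 191, 192, 193, 194]), (141, [164, 165, 166, 167, 168, 169, 170, 171, 172, 173, 174, 175, 176, 177, 178, 179, 180, 181, 182, 183, 184, 185, 186, 187, 188, 189, 190, 191, 192, 193, 194, 195])]
[[154.4, 167.9], [154.1, 179.1], [153.8, 190.4], [151.8, 172.0], [151.5, 183.5]]
caps [[439.0, 192.0], [420.0, 186.0], [428.0, 203.0]]
btn [([236.5, 137.5], array([0.6555, 0.1013, 0.072 ]))]
cup ((320.5, 137.5), 29.841346740722656) (295, 112, 52, 51) [array([320.6, 137.1]), array([323.5, 129.5])]
```

Run:
```python
from h import *; import glob
t=cv2.imread(sorted(glob.glob("pics/k*.png"))[-1]); s=cv2.cvtColor(snap("side","pics/s10.png"),cv2.COLOR_RGB2BGR)
r=lambda q,w,h: cv2.resize(q,(w,h),interpolation=cv2.INTER_CUBIC)
o=np.zeros((600,800,3),np.uint8)
o[:300,:400]=r(t[150:210,130:210],400,300); o[:300,400:]=r(s[235:325,145:265],400,300)
o[300:,:400]=r(t[100:175,280:380],400,300); o[300:,400:]=r(t[145:235,375:495],400,300)
cv2.imwrite("pics/d10.png",o)
```

```text
(no output)
```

View pics/d10.png

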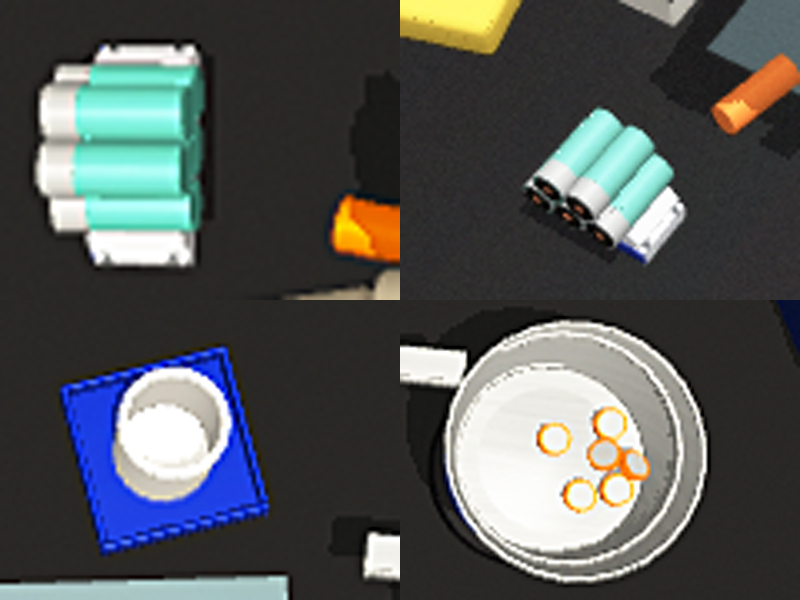

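Emit:
{"fn": "drive_tool", "kwargs": {"rows": [[[0,0,0],[4.9,-0.6,0],0],[[0,0,0],[4.9,-0.6,0],0],[[0,0,0],[4.9,-0.6,0],0],[[0,0,0],[4.9,-0.7,0],0],[[0,0,0],[4.8,-0.7,0],0],[[0,0,0],[0,0,-3],0],[[0,0,0],[0,0,-3],0],[[0,0,0],[0,0,0],0]]}}

```text
clock: 60.55
position: [0.6558, 0.1039, 0.1005]
ee_rot: [-0.003, 1.0, 0.0, 0.0]
contact_force: [0.9, 1.0, 0.2]
width: 0.0001
gripper_force: 0.0
```

Emit:
{"fn": "drive_tool", "kwargs": {"rows": [[[0,0,0],[0,0,0],0]]}}

```text
clock: 60.68
position: [0.6582, 0.1038, 0.1047]
ee_rot: [-0.003, 1.0, 0.0, 0.004]
contact_force: [-0.6, -0.0, 0.4]
width: -0.0003
gripper_force: 0.0
```

Emit:
{"fn": "drive_tool", "kwargs": {"rows": [[[0,0,0],[-0.2,-0.2,-1.2],0],[[0,0,0],[0,0,-1.0],0],[[0,0,0],[0,0,-0.5],0],[[0,0,0],[0,0,-0.3],0],[[0,0,0],[0,0,0],0]]}}

```text
clock: 61.3
position: [0.6548, 0.101, 0.0739]
ee_rot: [-0.003, 1.0, 0.0, 0.003]
contact_force: [-0.3, 0.9, -0.0]
width: 0.0004
gripper_force: 0.0
```

Emit:
{"fn": "drive_tool", "kwargs": {"rows": [[[0,0,0],[0,0,-0.3],0],[[0,0,0],[0,0,-0.3],0],[[0,0,0],[0,0,0],0]]}}

```text
clock: 61.68
position: [0.6546, 0.101, 0.0677]
ee_rot: [-0.003, 1.0, 0.0, 0.003]
contact_force: [-1.2, -0.6, -0.2]
width: -0.0001
gripper_force: 0.0
```

Emit:
{"fn": "drive_tool", "kwargs": {"rows": [[[0,0,0],[0,0,-0.3],0],[[0,0,0],[0,0,-0.2],0],[[0,0,0],[0,0,0],0]]}}

```text
clock: 62.05
position: [0.6546, 0.101, 0.0627]
ee_rot: [-0.003, 1.0, 0.0, 0.003]
contact_force: [-0.3, -0.2, 0.9]
width: -0.0003
gripper_force: 0.0
```

Emit:
{"fn": "drive_tool", "kwargs": {"rows": [[[0,0,0],[0,0,-0.3],0],[[0,0,0],[0,0,-0.2],0],[[0,0,0],[0,0,0],0]]}}

```text
clock: 62.42
position: [0.6548, 0.101, 0.058]
ee_rot: [-0.003, 1.0, 0.0, 0.003]
contact_force: [-0.5, 0.8, 1.1]
width: -0.0003
gripper_force: 0.7
```

Emit:
{"fn": "drive_tool", "kwargs": {"rows": [[[0,0,0],[0,0,-0.2],0],[[0,0,0],[0,0,-0.1],0],[[0,0,0],[0,0,0],0]]}}

```text
clock: 62.8
position: [0.6548, 0.101, 0.0552]
ee_rot: [-0.003, 1.0, 0.0, 0.003]
contact_force: [-0.6, 0.3, 3.8]
width: 0.0002
gripper_force: 1.5
```

Emit:
{"fn": "drive_tool", "kwargs": {"rows": [[[0,0,0],[0,0,-0.2],0],[[0,0,0],[0,0,-0.1],0],[[0,0,0],[0,0,0],0]]}}

```text
clock: 63.18
position: [0.6548, 0.1011, 0.0523]
ee_rot: [-0.003, 1.0, 0.0, 0.003]
contact_force: [-2.0, -0.9, 4.2]
width: -0.0
gripper_force: 2.4
```

Emit:
{"fn": "drive_tool", "kwargs": {"rows": [[[0,0,0],[0,0,-0.2],0],[[0,0,0],[0,0,-0.1],0],[[0,0,0],[0,0,0],0]]}}

```text
clock: 63.55
position: [0.6549, 0.1011, 0.0519]
ee_rot: [-0.003, 1.0, 0.0, 0.004]
contact_force: [-5.7, -1.6, 16.5]
width: -0.0
gripper_force: 8.6
```

Emit:
{"fn": "drive_tool", "kwargs": {"rows": [[[0,0,0],[0,0,-0.1],0],[[0,0,0],[0,0,0],0]]}}

```text
clock: 63.8
position: [0.6549, 0.101, 0.0519]
ee_rot: [-0.003, 1.0, 0.0, 0.004]
contact_force: [-6.8, -1.3, 20.9]
width: -0.0002
gripper_force: 10.6
```

Bottomed (16–21 N, no more travel). Let go, lift and back off, then make a numerical check.

Emit:
{"fn": "drive_tool", "kwargs": {"rows": [[[0,0,0],[0,0,1],0],[[0,0,0],[0,0,4],0],[[0,0,0],[0,0,5],0],[[0,0,0],[-4,0,3],0],[[0,0,0],[-5,0,0],0],[[0,0,0],[-5,0,0],0],[[0,0,0],[-5,0,0],0],[[0,0,0],[0,0,0],0]]}}

```text
clock: 64.8
position: [0.4605, 0.1012, 0.1774]
ee_rot: [-0.003, 1.0, 0.0, 0.001]
contact_force: [0.7, -0.0, 0.2]
width: -0.0
gripper_force: 0.0
```

```bash
python3 st.py
python3 - <<'E'
from h import *
im=cv2.cvtColor(snap("top","pics/k9999999999.png"),cv2.COLOR_RGB2BGR); p=cv2.imread("pics/t8.png")
import glob; p=cv2.imread(sorted(glob.glob("pics/k*.png"))[-2])
d=np.abs(im.astype(int)-p).max(2)>60
for n,(a,b,c,e) in dict(cradle=(150,210,130,180),tray=(105,165,290,350),bowl=(145,235,380,470),button=(120,160,215,260),block=(235,270,170,205),driver=(262,285,70,152)).items(): print(n,int(d[a:b,c:e].sum()))
E
```

```text
q [0.064 0.146 1.783 0.005 1.21  1.633] p [0.4605 0.1012 0.1774] z [ 0.003  0.005 -1.   ] y [ 0.001 -1.    -0.005] w -0.0 F [ 0.7 -0.   0.2] gf 0.0 t 64.8
cradle 1096
tray 0
bowl 0
button 110
block 874
driver 464
```

Run:
```python
from h import *; import glob
for f in sorted(glob.glob("pics/k*.png"))[-2:]:
    im=cv2.imread(f); g=im.astype(int).max(2); print(f)
    print([(c,len(w),w.min() if len(w) else 0,w.max() if len(w) else 0) for c in range(136,143) for w in [np.where(g[155:205,c]>95)[0]+155]])
    h=cv2.cvtColor(im,cv2.COLOR_BGR2HSV).astype(int); m=(h[...,0]>72)&(h[...,0]<97)&(h[...,1]>60); m[:145]=0;m[215:]=0;m[:,:135]=0;m[:,182:]=0
    ys,xs=np.where(m); print(len(ys),ys.min(),ys.max(),xs.min(),xs.max(),ys.mean(),xs.mean(), g[160:200,155].tolist()[::3])
```

```text
pics/k1796175060.png
[(136, 0, 0, 0), (137, 5, np.int64(182), np.int64(186)), (138, 19, np.int64(168), np.int64(188)), (139, 22, np.int64(167), np.int64(188)), (140, 28, np.int64(167), np.int64(194)), (141, 33, np.int64(163), np.int64(195)), (142, 33, np.int64(163), np.int64(195))]
809 163 195 145 170 178.8751545117429 157.6600741656366 [244, 177, 228, 235, 254, 240, 146, 238, 253, 236, 255, 242, 213, 251]
pics/k9999999999.png
[(136, 0, 0, 0), (137, 5, np.int64(182), np.int64(186)), (138, 19, np.int64(168), np.int64(188)), (139, 22, np.int64(167), np.int64(188)), (140, 28, np.int64(167), np.int64(194)), (141, 33, np.int64(163), np.int64(195)), (142, 33, np.int64(163), np.int64(195))]
389 163 214 145 170 177.53213367609254 152.90231362467867 [244, 176, 229, 238, 187, 214, 228, 236, 241, 245, 247, 249, 250, 252]
```

```bash
python3 -c "
from rig import job
print(job.sign_off())"
```

```text
the job is handed in; nothing more can be done
None
```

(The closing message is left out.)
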